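# Stand the turned pillar on its tray and slide it to the finishing stand

### The job

Take the brass clock pillar from its sloping rest and stand it upright, foot down, in the middle of the round white seat of the green tray; somebody has left the seat at an unknown height, so feel for it, set the foot down gently and keep hold until it bears, then let go and make sure that for a good second it stands by itself without wobbling. Then push the tray, with the pillar standing on it, along the wooden stand and across the gap onto the marble stand until it rests against the brass stop: keep it flat and sliding (do not lift it or let it sag into the gap) and square to the stop. Leave the other things on the bench where they are.

Things in the scene. Friction and masses are not known exactly. Their poses are not given: they have to be found in the camera images.
- pillar_mid (a point): loose turned brass clock pillar, 155 mm long, 0.3-0.47 kg; point on its axis half-way up (77.5 mm from the foot's underside), z axis from foot to top. From the foot: flat round foot 32 mm dia, 6 mm thick, cone to 13 mm, plain shaft 22 mm dia to 130 mm, spigot 14 mm dia to the top. Gripped off its balance it may turn between the fingers by an unknown amount. Standing, it tips beyond about 11 degrees.
- tray_seat (a point): loose green tray 110 (x) by 160 (y) mm, 0.31-0.48 kg, floor 5 mm thick, rim 20 mm high over the underside. Point: on the floor's top, under the centre of the seat. Rear rim's outer face 95 mm from it along -y, leading rim's 65 mm along +y. Push it to +y. The seat: flat white disc, 56 mm dia, on a stiff jack, its top 12 to 44 mm above the point (not reported); do not press over 25 N.
- bench_top (a point): fixed wooden stand, centre of its flat top, 170 (x) by 220 (y) mm, top 40 mm above the table; its +y edge borders the gap
- finish_top (a point): fixed marble stand, centre of its flat top, 170 (x) by 200 (y) mm, 38 mm above the table, axes parallel to the wooden stand's and beyond it in +y across a gap of 28-45 mm. A rigid brass stop bar, 32 mm high, stands along its far (+y) edge, near face 85 mm from the point: with the tray against it, the tray's point is 20 mm from the point along +y.
- rest: fixed dark wooden rest of the pillar, 70 (x) by 130 (y) mm, up to 72 mm high; origin at the centre of its underside. The pillar lies in its V at a slope of 30 degrees, foot low and towards +y against a board, top high and towards -y. The V holds the shaft 18 to 88 mm from the foot; the shaft from 95 to 130 mm is free to grasp.
- movement: bystander: brass clock movement on a white plaster ring, 70 mm across, 90 mm high; origin at the centre of its underside
- mallet: bystander: wooden mallet, lying, head 80 mm long and 44 mm in diameter at the origin (underside), handle 170 mm along its -x
- screwdriver: bystander: screwdriver lying along its x axis, about 200 mm long
- brush_jar: bystander: white jar 76 mm across, 95 mm high, with brushes up to 210 mm high; origin at the centre of its underside
- oil: bystander: amber bottle 52 mm across, 100 mm high; origin at the centre of its underside
- bezel: bystander: flat brass ring 110 mm across, 10 mm high, lying on the bench; origin at the centre of its underside
Not all that is in view belongs to the job. There is more than one size of the part that bears tray_seat; the job needs the middle-sized.

How it is judged:
On the way, in this order (a step that is already met when the one before it is completed fails the run):
1. the pillar's foot is set on the tray's seat, nearly upright, while the fingers still hold it (contact force between pillar and tray above 0.3 N and contact force between the fingers and pillar above 0.5 N and angle between pillar_mid's own z axis and vertical below 0.15 rad and horizontal distance between pillar_mid and tray_seat below 0.012 m), for 0.1 s.
2. let go, the pillar stands still by itself on the seat for a second (contact force between the fingers and pillar below 0.05 N and angle between pillar_mid's own z axis and vertical below 0.04 rad and horizontal distance between pillar_mid and tray_seat below 0.012 m and contact force between pillar and tray above 0.3 N and angular speed of pillar below 0.15 rad/s), for 1 s.
3. the tray, pushed with the pillar standing on it, bridges the gap and rests on both stands (contact force between tray and bench_stand above 0.1 N and contact force between tray and finish_stand above 0.1 N and angle between pillar_mid's own z axis and vertical below 0.1 rad and contact force between pillar and tray above 0.3 N), for 0.05 s.
At the end, for the whole second after the job is handed in: Tray flat on the marble stand, leading rim within 6 mm of the brass stop, square within 0.10 rad and within 30 mm of the stand's middle line; pillar standing upright on the tray (within 0.04 rad), axis within 12 mm of the seat's centre; all released and at rest (y of tray_seat in the frame of finish_top above 0.014 m and x of tray_seat in the frame of finish_top between -0.03 and 0.03 m and angle between the y axis of tray_seat and the y axis of finish_top, either way round below 0.1 rad and angle between tray_seat's own z axis and vertical below 0.02 rad and z of tray_seat in the frame of finish_top below 0.009 m and angle between pillar_mid's own z axis and vertical below 0.04 rad and horizontal distance between pillar_mid and tray_seat below 0.012 m and contact force between pillar and tray above 0.3 N and linear speed of each of pillar, tray below 0.02 m/s and contact force between the fingers and pillar below 0.05 N); the robot touches nothing.
It fails at once if the tray sags or tips (over 0.07 rad) or drops into the gap (angle between tray_seat's own z axis and vertical above 0.07 rad or height (world z) of tray_seat below 0.036 m).
It fails at once if the tray is lifted (over 12 mm above its starting height) (height (world z) of tray_seat above 0.057 m).
It fails at once if the pillar is banged or pressed hard on the tray (over 25 N) (contact force between pillar and tray above 25 N).
It fails at once if a bystander is moved by more than 25 mm (distance of any of movement, mallet, screwdriver, brush_jar, oil, bezel from where it was at the start of the episode above 0.025 m).
It also fails if it takes over 62 s, if anything falls off the work surface, if the arm or the gripper's body presses on something with over 40 N, if the wrist force passes 120 N, or if a joint passes its speed limit or range.

### The arm

A 7-joint arm with a two-finger parallel gripper is mounted at the origin on the work surface. World frame = base frame: x ahead of the robot, y to its left, z up, the work surface at z = 0. Lengths are in m, angles in rad, forces in N, time in s.
With the tool pointing down it reaches from about 0.425 to 0.925 m from the base axis. Payload 6.8 kg.
Tool frame: the origin (TCP) lies at the very end of the fingers, on their centre line; the grasp point (between the pads) lies bot.hold_point_z behind it (bot.hold_point_z is the distance from the TCP to the grasp point, in m); x points along the fingers, z is the direction in which the jaws open and shut, and the axes are right-handed (so a half turn about x gives the same grasp; the last joint's range is limited). The gripper opens to 85 mm and grips with 20 to 120 N. Pads are 22 mm wide; open, the fingers measure 114 mm over their backs; the gripper's body (76 mm by 85 mm) begins 54 mm behind the grasp point. The pads swing forward as they close: fully open they stand 13 mm farther back than shut.
Start: joints at [1.013, 0.477, 0.022, 1.555, -0.011, 1.109, -0.083], TCP at [0.293, -0.608, 0.231] pointing down, gripper open.
Joint ranges: [-2.96, 2.96], [-0.34, 2.1], [-1.41, 1.46], [0.24, 2.44], [-1.37, 4.51], [0.17, 1.92], [-2.96, 2.96]. Speed limits (rad/s): [2.39, 2.39, 3.14, 3.14, 3.14, 3.14, 3.14].

### API

Orientations are given as a unit quaternion [w, x, y, z].
In Python, from station import bot gives the robot as it stands.
- The arm moves only by the tool drive_tool, never from a script. Its arguments are lists of equal length, an entry for each row: "slide": the shift along the world's x, y, z in mm, a list of three; "turn": the turn, a rotation vector about the world's x, y, z in rad, a list of three; "gripper": the opening, from 0 (shut) to 1 (fully open). A call has 1 to 10 rows; each row is the pose to reach, as a shift and turn from the pose measured when the call began; what a row does not reach only later rows make up. A row lasts 1/10 s, in which the tool goes at most 50 mm and 8.59 degrees, less where a joint would pass 70% of its speed; a pose out of reach is approached as far as the arm can. A call with a gripper value outside its range is refused whole. The fingers move at their own pace and stop on an object; "squeeze" is the grip in N (left out, the last holds). Time passes only in rows, so rows that repeat a pose let the fingers close. It gives the time, the measured TCP pose, the force and the opening at its end, in the units of the state.
- bot.get_obs(): the state, without advancing time (a new reading comes with each control period).
- bot.read_camera(name): name is "side" or "top"; returns a dict with "color" (400x640x3 uint8, red, green, blue), "fovy" (degrees; the focal length in pixels is half the picture's height over the tangent of half this angle, whatever the lens; pixels are square), "cx", "cy" (the principal point, pixels), "R" (3x3) and "t" (3): a world point X has camera coordinates R X + t. Camera axes: x right, y down, z forward; pixel columns grow to the right and rows downward; lengths in m; the calibration is good to about 2 mm. A picture is of the moment at which its call begins. There is no depth.
- bot.hand_in(): hands the job in, once; it reports no verdict.
The state is a dict: "t": time; "q": joint angles; "joint_vel": joint speeds; "joint_torque": joint torques, N m; "eef_pos": TCP position; "tool_rot": TCP orientation; "contact_force": force on the tool from outside, world axes, zero at the start; "torque": the same for the moment, N m; "gripper_width": opening from 0.0 (shut) to 1.0 (fully open).
Only numpy, scipy, OpenCV 4.12 (cv2) and the standard library are available. Lean on these libraries where they do the work, as an engineer would, in place of code of your own. Each camera call takes 0.05 s, during which the arm holds its last target.

## Working session

There is one attempt and no reset: what is moved stays moved. The work goes in short steps, Python scripts to look and compute and a tool call to move; the robot and the scene stay as the last step left them, time stands still between calls to the robot, and variables do not carry over. Pictures are saved under pics/ and viewed, and the job is handed in when it is done.

Besides the shell and the picture viewer there is one more tool, called after "Call:" as name(argument=value, ...) on one line, values as JSON. drive_tool: Moves the arm, as the interface text tells. Its arguments: {"type":"object","properties":{"slide":{"type":"array"},"turn":{"type":"array"},"gripper":{"type":"array"},"squeeze":{"type":"number"}},"required":["slide","turn","gripper"]}

```bash
ls; mkdir -p pics
cat > h.py <<'E'
import numpy as np, cv2
from station import bot
def cam(n):
    c=bot.read_camera(n); c['f']=200/np.tan(np.radians(c['fovy'])/2); c['R']=np.array(c['R']);c['t']=np.array(c['t']); return c
def ray(c,u,v):
    d=c['R'].T@np.array([(u-c['cx'])/c['f'],(v-c['cy'])/c['f'],1]); o=-c['R'].T@c['t']; return o,d
def onz(c,u,v,z):
    o,d=ray(c,u,v); return o+d*(z-o[2])/d[2]
def proj(c,X):
    p=c['R']@np.array(X)+c['t']; return np.array([c['cx']+c['f']*p[0]/p[2],c['cy']+c['f']*p[1]/p[2]])
def save(c,n,crop=None,s=1):
    im=c['color'][:,:,::-1]
    if crop: im=im[crop[1]:crop[3],crop[0]:crop[2]]
    im=cv2.resize(im,None,fx=s,fy=s,interpolation=cv2.INTER_CUBIC); cv2.imwrite('pics/'+n+'.png',im)
def tri(c1,p1,c2,p2):
    o1,d1=ray(c1,*p1);o2,d2=ray(c2,*p2)
    s=np.linalg.lstsq(np.stack([d1,-d2],1),o2-o1,rcond=None)[0]
    a=o1+d1*s[0];b=o2+d2*s[1]; return (a+b)/2,np.linalg.norm(a-b)
E
python3 - <<'E'
from h import *
for n in('side','top'):
    c=cam(n); save(c,n+'0',None,1.25); print(n,c['fovy'],c['cx'],c['cy'],c['R'],-c['R'].T@c['t'])
    np.save('/tmp/'+n,c,allow_pickle=True)
o=bot.get_obs(); print(o, bot.hold_point_z)
E
```

```text
pics
side 52.73009511475457 328.76602818790707 204.06486907294743 [[-9.98154964e-01 -6.07172185e-02 -2.94955606e-04]
 [-4.07141975e-02  6.72905244e-01 -7.38607397e-01]
 [ 4.50446639e-02 -7.37232631e-01 -6.74135763e-01]] [0.47078375 0.93552792 0.92617271]
top 44.541267805513826 308.6291500501164 207.66605457794967 [[ 3.29581263e-04 -9.99948316e-01  1.01615065e-02]
 [-9.83530910e-01 -2.16072454e-03 -1.80727091e-01]
 [ 1.80739706e-01 -9.93459145e-03 -9.83480789e-01]] [0.27497452 0.01559913 1.38520153]
{'t': 0.1, 'q': array([ 1.01293265,  0.47771347,  0.02233744,  1.55635865, -0.01149489,
        1.10930099, -0.08306146]), 'joint_vel': array([-0.00092522, -0.00085098,  0.00023558, -0.00154516, -0.00137583,
        0.00098759,  0.00083453]), 'joint_torque': array([ 5.26880453e-03, -5.97763538e+01,  1.61428269e+00, -2.81952488e+01,
        1.29148189e-02,  5.06723023e-03,  1.07052799e-05]), 'eef_pos': array([ 0.29321512, -0.60739036,  0.23042294]), 'tool_rot': array([ 0.59840149,  0.37616803,  0.59943434, -0.37562183]), 'contact_force': array([-0.03546315,  0.09898425,  0.14105033]), 'torque': array([-0.02871053, -0.01659515, -0.02687641]), 'gripper_width': 1.0042448009016343} 0.0187
```

View pics/side0.png

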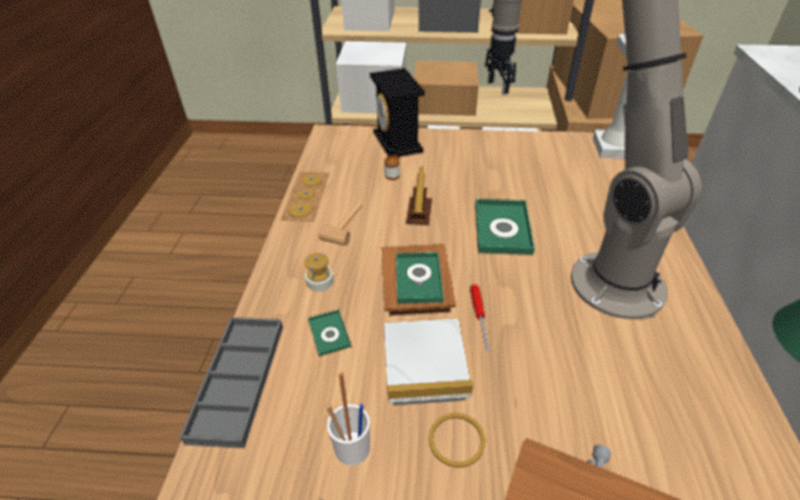

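View pics/top0.png

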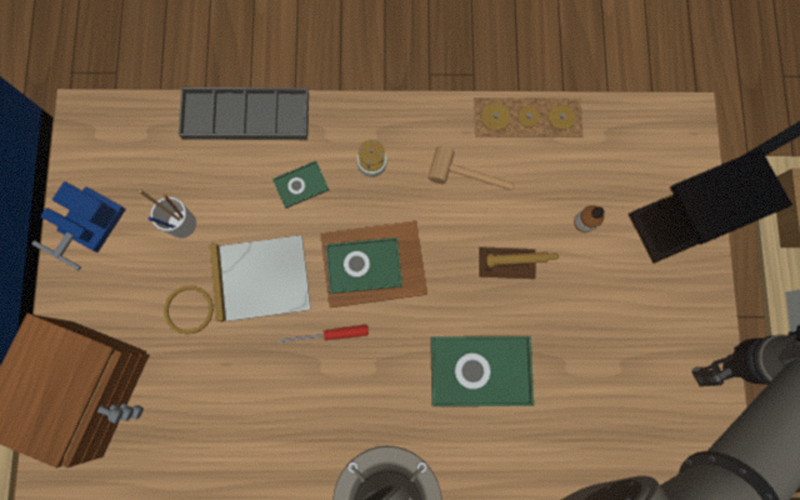

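Run:
```python
from h import *
t=np.load('/tmp/top.npy',allow_pickle=True).item(); s=np.load('/tmp/side.npy',allow_pickle=True).item()
save(t,'t1',(160,165,360,265),4); save(s,'s1',(290,130,390,330),3); save(t,'t2',(370,185,460,235),8); save(s,'s2',(315,125,355,185),9)
```

```text
(no output)
```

View pics/t1.png

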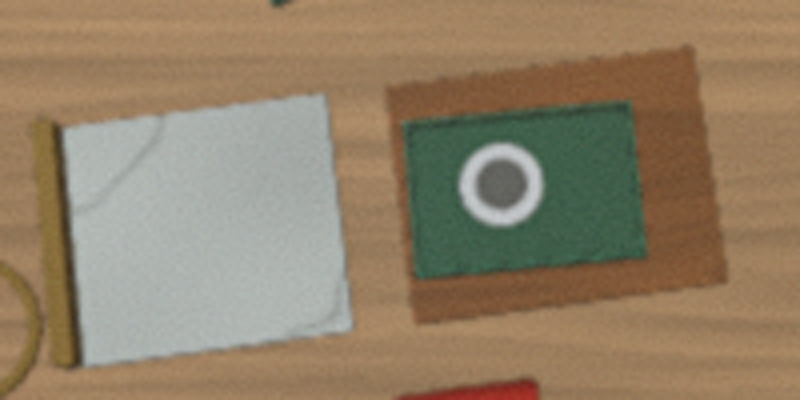

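View pics/s1.png

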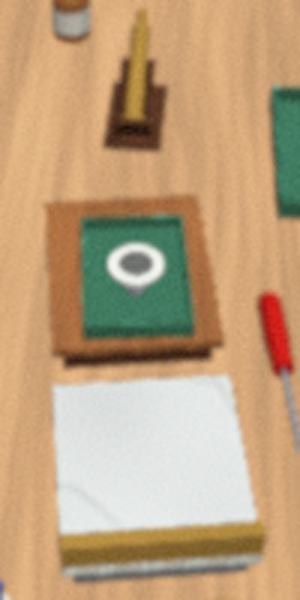

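View pics/t2.png

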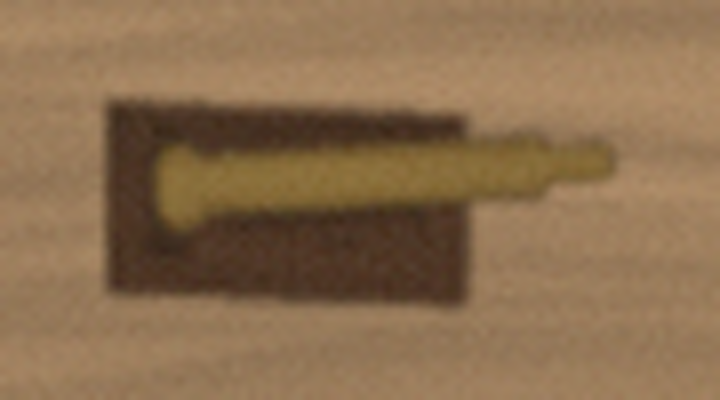

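View pics/s2.png

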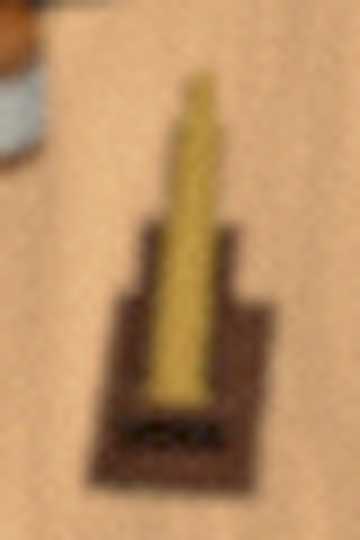

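```bash
cat > meas.py <<'E'
from h import *
def blob(c,box,lo,hi):
    x0,y0,x1,y1=box
    im=cv2.cvtColor(c['color'],cv2.COLOR_RGB2HSV)
    im=cv2.GaussianBlur(im,(3,3),0)
    m=cv2.inRange(im[y0:y1,x0:x1],lo,hi)
    cs,_=cv2.findContours(m,cv2.RETR_EXTERNAL,cv2.CHAIN_APPROX_NONE)
    k=max(cs,key=cv2.contourArea); k=k+np.array([[x0,y0]]); return k,m
def quad(k,n=4):
    h=cv2.convexHull(k)
    for e in np.arange(1,15,.25):
        a=cv2.approxPolyDP(h,e,True)
        if len(a)==n: break
    # refine: fit lines to contour pts along each side
    P=k[:,0,:].astype(float); a=a[:,0,:].astype(float); L=[]
    for i in range(n):
        p,q=a[i],a[(i+1)%n]; d=(q-p)/np.linalg.norm(q-p); nn=np.array([-d[1],d[0]])
        s=(P-p)@d; dist=abs((P-p)@nn); l=np.linalg.norm(q-p)
        S=P[(dist<2.5)&(s>.12*l)&(s<.88*l)]
        vx,vy,x,y=cv2.fitLine(S.astype(np.float32),cv2.DIST_HUBER,0,.01,.01).ravel(); L.append((np.array([x,y]),np.array([vx,vy])))
    out=[]
    for i in range(n):
        (p,d),(q,e)=L[i-1],L[i]
        t=np.linalg.solve(np.stack([d,-e],1),q-p); out.append(p+d*t[0])
    return np.array(out)
E
python3 - <<'E'
from meas import *
np.set_printoptions(precision=4,suppress=True)
t=np.load('/tmp/top.npy',allow_pickle=True).item(); s=np.load('/tmp/side.npy',allow_pickle=True).item()
for nm,p in dict(tray=(285,225),wood=(330,200),marble=(210,220),ring=(275,211),brass=(405,210),rest=(400,225),table=(300,250)).items():
    print(nm,cv2.cvtColor(t['color'],cv2.COLOR_RGB2HSV)[p[1]-1:p[1]+2,p[0]-1:p[0]+2].reshape(-1,3).mean(0))
for nm,p in dict(tray=(320,232),wood=(312,220),marble=(340,285),brass=(336,155),rest=(347,168),table=(300,250)).items():
    print('s',nm,cv2.cvtColor(s['color'],cv2.COLOR_RGB2HSV)[p[1]-1:p[1]+2,p[0]-1:p[0]+2].reshape(-1,3).mean(0))
E
```

```text
tray [70.7778 82.3333 93.2222]
wood [ 13.1111 143.     122.1111]
marble [ 68.1111   7.8889 178.4444]
ring [ 87.4444  18.     162.5556]
brass [ 19.5556 145.     112.    ]
rest [ 15.5556 104.4444 151.8889]
table [ 15.6667 103.8889 161.6667]
s tray [ 75.8889 121.8889 123.1111]
s wood [ 13.1111 158.2222 177.    ]
s marble [ 71.5556   3.7778 230.7778]
s brass [ 19.5556 164.4444 180.7778]
s rest [ 15.4444 110.6667 204.2222]
s table [ 14.8889 109.8889 206.2222]
```

Run:
```python
from meas import *
np.set_printoptions(precision=4,suppress=True)
t=np.load('/tmp/top.npy',allow_pickle=True).item(); s=np.load('/tmp/side.npy',allow_pickle=True).item()
def rep(c,nm,box,lo,hi,z):
    k,m=blob(c,box,lo,hi); q=quad(k); X=np.array([onz(c,*p,z) for p in q])
    print(nm,q.round(1).tolist()); print(X[:,:2], 'sides',np.linalg.norm(X-np.roll(X,-1,0),axis=1),'ctr',X.mean(0))
    d=X-np.roll(X,-1,0); print(' ang',np.degrees(np.arctan2(d[:,1],d[:,0])))
    return m
rep(t,'tray T',(160,165,360,265),(55,50,40),(95,255,255),.06)
rep(t,'marble T',(160,165,255,265),(0,0,130),(180,50,255),.038)
rep(t,'wood T',(250,165,360,265),(0,115,40),(95,255,150),.04)
rep(t,'big T',(330,260,440,330),(55,50,40),(95,255,255),.02)
rep(t,'small T',(210,120,270,170),(55,50,40),(95,255,255),.02)
rep(s,'tray S',(300,190,365,250),(55,50,40),(95,255,255),.06)
rep(s,'marble S',(300,250,390,308),(0,0,130),(180,60,255),.038)
rep(s,'wood S',(300,190,370,250),(0,130,60),(95,255,255),.04)
for c,box,n in((t,(270,190,300,230),'T'),(s,(320,205,350,232),'S')):
    k,m=blob(c,box,(0,0,100),(180,60,255)); e=cv2.fitEllipse(k); print(n,'ring',e)
    ring=e[0]
    if n=='T': rt=ring
print('seat tri',tri(t,rt,s,ring))
for c,box,n in((t,(370,185,460,235),'T'),(s,(315,125,355,185),'S')):
    k,m=blob(c,box,(17,125,60),(30,255,255)); print(n,'pillar',cv2.minAreaRect(k),k[:,0].min(0),k[:,0].max(0),cv2.contourArea(k))
    cv2.imwrite(f'pics/m{n}.png',cv2.resize(m,None,fx=8,fy=8,interpolation=0))
```

```text
tray T [[316.29998779296875, 191.1999969482422], [320.0, 228.10000610351562], [264.6000061035156, 232.89999389648438], [261.6000061035156, 196.3000030517578]]
[[ 0.5651 -0.019 ]
 [ 0.4617 -0.0291]
 [ 0.4482  0.1225]
 [ 0.5503  0.1324]] sides [0.1039 0.1522 0.1026 0.1521] ctr [0.5063 0.0517 0.06  ]
 ang [   5.5809  -84.8947 -174.4772   95.5777]
marble T [[240.89999389648438, 188.1999969482422], [247.8000030517578, 247.10000610351562], [181.10000610351562, 256.20001220703125], [176.0, 196.8000030517578]]
[[0.5779 0.193 ]
 [0.4115 0.1699]
 [0.3861 0.3522]
 [0.5527 0.3744]] sides [0.168  0.1841 0.1681 0.1831] ctr [0.482  0.2724 0.038 ]
 ang [   7.9153  -82.0707 -172.4034   97.9011]
wood T [[332.5, 176.10000610351562], [341.6000061035156, 235.1999969482422], [263.0, 245.6999969482422], [257.1000061035156, 186.39999389648438]]
[[ 0.6132 -0.0657]
 [ 0.4448 -0.0894]
 [ 0.4152  0.1278]
 [ 0.5829  0.1475]] sides [0.1701 0.2192 0.1689 0.2154] ctr [0.514 0.03  0.04 ]
 ang [   8.0038  -82.2278 -173.3045   98.101 ]
big T [[422.6000061035156, 270.0], [425.3999938964844, 323.0], [346.0, 323.0], [346
[... 1368 characters left out ...]
 [ 0.6093 -0.0618]] sides [0.2368 0.167  0.227  0.1645] ctr [0.5122 0.0434 0.04  ]
 ang [ -82.0963 -176.5338   97.3941    6.8242]
T ring ((284.93206787109375, 210.63336181640625), (21.431594848632812, 21.950550079345703), 78.84820556640625)
S ring ((334.8081359863281, 218.42832946777344), (15.965103149414062, 18.883691787719727), 92.64550018310547)
seat tri (array([0.5065, 0.067 , 0.0747]), np.float64(0.0018522211033273474))
T pillar ((417.5080261230469, 207.29710388183594), (10.077401161193848, 57.08726501464844), 88.45184326171875) [389 202] [446 213] 369.0
S pillar ((335.5379638671875, 151.04483032226562), (6.39450216293335, 36.37392044067383), 4.763641834259033) [332 133] [339 169] 183.5
```

Run:
```python
from meas import *
np.set_printoptions(precision=4,suppress=True)
t=np.load('/tmp/top.npy',allow_pickle=True).item(); s=np.load('/tmp/side.npy',allow_pickle=True).item()
tip,e1=tri(t,(446.5,204.8),s,(337.2,133)); foot,e2=tri(t,(391.5,208.5),s,(335,168.5))
d=tip-foot; print(tip,e1,foot,e2,np.linalg.norm(d),np.degrees(np.arcsin(d[2]/np.linalg.norm(d))),np.degrees(np.arctan2(d[1],d[0])))
# rest footprint
for c,b in((t,(370,185,460,235)),):
    k,m=blob(c,b,(0,60,20),(180,255,85)); r=cv2.minAreaRect(k); print(r)
    cv2.imwrite('pics/mr.png',cv2.resize(m,None,fx=8,fy=8,interpolation=0))
    print([onz(c,*p,.05)[:2] for p in cv2.boxPoints(r)])
# shaft center rows in top mask per column -> shaft line
k,m=blob(t,(370,185,460,235),(17,125,60),(30,255,255))
cols=np.arange(26,66); ys=[np.nonzero(m[:,x])[0].mean() for x in cols]; w=[(m[:,x]>0).sum() for x in cols]; p=np.polyfit(cols+370,np.array(ys)+185,1); print('slope',p,np.polyval(p,[391.5,438,446.5]),w)
# model: vertical axis plane at px line; the foot rests
for L,u in((0,391.5),(155,446.5),(130,438.3)):
    v=np.polyval(p,u)
    print(L,[onz(t,u,v,z) for z in (.03,.05,.08,.1,.11)])
```

```text
[ 0.5192 -0.368   0.0989] 0.0015680519482366595 [ 0.5202 -0.2311  0.0354] 0.0018020678639644244 0.1508549864970872 24.861258738559428 -90.42484850524407
((405.0, 210.0), (22.0, 42.0), 90.0)
[array([ 0.5454, -0.2084]), array([ 0.5457, -0.3261]), array([ 0.4835, -0.3234]), array([ 0.4833, -0.2067])]
slope [ -0.0606 231.7795] [208.0544 205.2365 204.7214] [np.int64(7), np.int64(8), np.int64(8), np.int64(8), np.int64(8), np.int64(8), np.int64(8), np.int64(7), np.int64(8), np.int64(8), np.int64(8), np.int64(8), np.int64(7), np.int64(7), np.int64(7), np.int64(8), np.int64(8), np.int64(8), np.int64(8), np.int64(8), np.int64(8), np.int64(8), np.int64(8), np.int64(8), np.int64(8), np.int64(8), np.int64(8), np.int64(8), np.int64(8), np.int64(7), np.int64(7), np.int64(8), np.int64(8), np.int64(8), np.int64(8), np.int64(7), np.int64(8), np.int64(8), np.int64(8), np.int64(8)]
0 [array([ 0.5234, -0.2323,  0.03  ]), array([ 0.5198, -0.2286,  0.05  ]), array([ 0.5143, -0.2232,  0.08  ]), array([ 0.5106, -0.2195,  0.1   ]), array([ 0.5088, -0.2177,  0.11  ])]
155 [array([ 0.5334, -0.3887,  0.03  ]), array([ 0.5296, -0.3827,  0.05  ]), array([ 0.5238, -0.3738,  0.08  ]), array([ 0.52  , -0.3678,  0.1   ]), array([ 0.5181, -0.3648,  0.11  ])]
130 [array([ 0.5319, -0.3653,  0.03  ]), array([ 0.5281, -0.3597,  0.05  ]), array([ 0.5224, -0.3513,  0.08  ]), array([ 0.5186, -0.3457,  0.1   ]), array([ 0.5167, -0.3428,  0.11  ])]
```

View pics/mT.png

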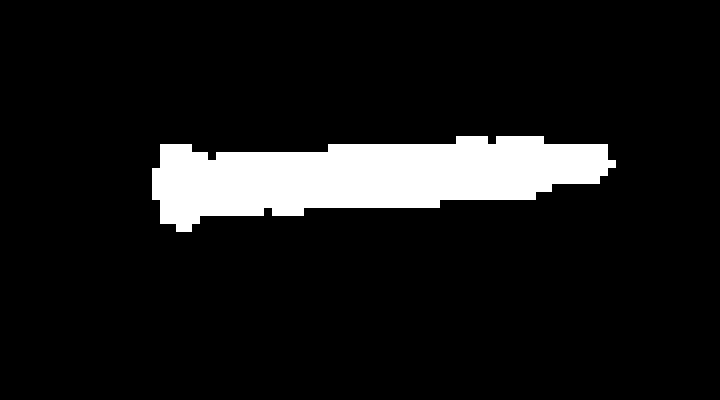

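View pics/mr.png

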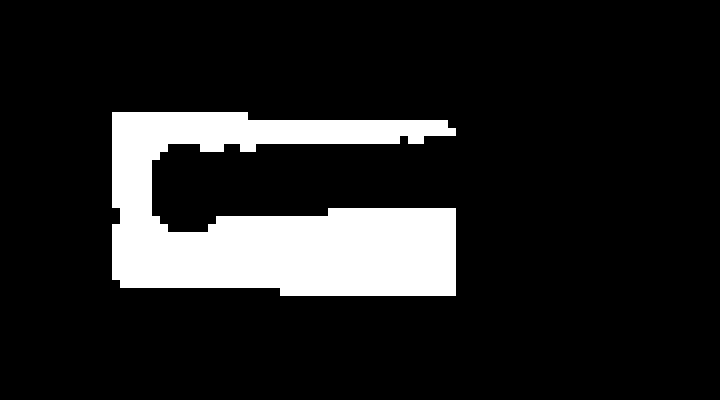

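```bash
cat >> h.py <<'E'
from scipy.spatial.transform import Rotation as Rn
def state():
    o=bot.get_obs(); q=o['tool_rot']; return o,Rn.from_quat([q[1],q[2],q[3],q[0]])
def tgt(tilt,jaw):
    """tool x in yz plane at angle tilt (deg, 270=down) rotated; jaw azimuth deg of tool z (horizontal)"""
    a=np.radians(jaw); z=np.array([np.cos(a),np.sin(a),0]); h=np.array([-z[1],z[0],0]) # h ~ +y for jaw=0
    b=np.radians(tilt); x=np.cos(b)*h+np.sin(b)*np.array([0,0,1])
    return x,z
def plan(p,tilt,jaw,hold=True):
    """p = grasp point if hold else TCP ; prints slide mm & rotvec"""
    o,R=state(); x,z=tgt(tilt,jaw); best=None
    for sg in(1,-1):
        Z=z*sg; T=Rn.from_matrix(np.stack([x,np.cross(Z,x),Z],1)); rv=(T*R.inv()).as_rotvec()
        if best is None or np.linalg.norm(rv)<np.linalg.norm(best): best=rv
    p=np.array(p)+(x*bot.hold_point_z if hold else 0)
    print('slide',((p-o['eef_pos'])*1000).round(1),'turn',best.round(4),'|turn|deg',np.degrees(np.linalg.norm(best)).round(1),'t',o['t'])
def show():
    o,R=state(); M=R.as_matrix(); print('t',o['t'],'tcp',o['eef_pos'].round(4),'x',M[:,0].round(3),'z',M[:,2].round(3),'hold',(o['eef_pos']-M[:,0]*bot.hold_point_z).round(4),'F',o['contact_force'].round(2),'T',o['torque'].round(2),'w',round(o['gripper_width'],3),'q',o['q'].round(2))
E
python3 - <<'E'
from h import *
show()
plan((.5195,-.333,.19),270,0)
plan((.5195,-.333,.19),300,0)
E
```

```text
t 0.1 tcp [ 0.2932 -0.6074  0.2304] x [-0.001  0.001 -1.   ] z [ 0.435 -0.901 -0.002] hold [ 0.2932 -0.6074  0.2491] F [-0.04  0.1   0.14] T [-0.03 -0.02 -0.03] w 1.004 q [ 1.01  0.48  0.02  1.56 -0.01  1.11 -0.08]
slide [226.3 274.4 -59.1] turn [-8.000e-04 -1.500e-03  1.121e+00] |turn|deg 64.2 t 0.1
slide [226.3 283.7 -56.6] turn [ 0.4663 -0.2947  1.0937] |turn|deg 70.2 t 0.1
```

Call:
drive_tool(slide=[[25, 30, 0], [50, 60, 0], [75, 90, 0], [100, 120, 0], [125, 150, 0], [150, 180, -5], [175, 210, -10], [200, 245, -20], [226, 275, -30], [226, 275, -30]], turn=[[0, 0, 0.13], [0, 0, 0.26], [0, 0, 0.39], [0, 0, 0.52], [0, 0, 0.65], [0, 0, 0.78], [0, 0, 0.91], [0, 0, 1.03], [0, 0, 1.12], [0, 0, 1.12]], gripper=[1, 1, 1, 1, 1, 1, 1, 1, 1, 1], squeeze=120)

```text
t: 1.1
eef_pos: [0.5228, -0.3249, 0.1988]
tool_rot: [0.707, -0.002, 0.708, 0.006]
contact_force: [0.5, 0.2, -0.7]
gripper_width: 1.002
```

Run:
```python
from h import *
show()
plan((.5195,-.333,.16),270,0)
plan((.5195,-.333,.16),300,0)
c=cam('side');save(c,'s3',(250,60,450,210),4);c=cam('top');save(c,'t3',(320,150,480,250),4)
```

```text
t 1.1 tcp [ 0.5228 -0.3249  0.1988] x [-0.001  0.005 -1.   ] z [ 1.     0.011 -0.001] hold [ 0.5228 -0.325   0.2175] F [ 0.49  0.19 -0.73] T [0.04 0.01 0.01] w 1.002 q [ 0.7   0.43 -0.32  1.72  0.15  1.02  0.34]
slide [ -3.3  -8.1 -57.5] turn [-0.0049 -0.0014 -0.0111] |turn|deg 0.7 t 1.1
slide [ -3.3   1.3 -55. ] turn [ 0.5187  0.0015 -0.0112] |turn|deg 29.7 t 1.1
```

View pics/s3.png

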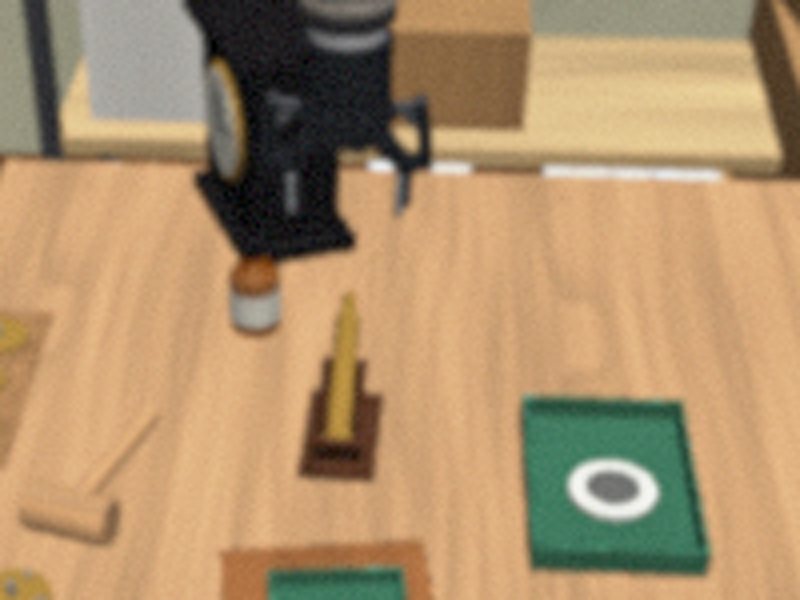

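View pics/t3.png

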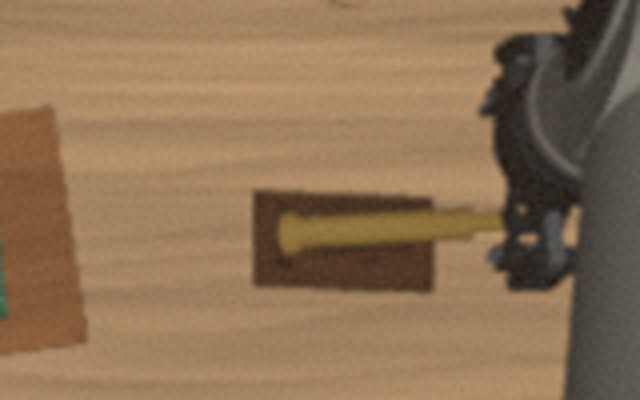

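Run:
```python
from h import *
t=np.load('/tmp/top.npy',allow_pickle=True).item(); s=np.load('/tmp/side.npy',allow_pickle=True).item()
print(onz(t,597/1.25,213/1.25,.1), onz(s,392/1.25,175/1.25,0))
```

```text
[ 0.61537863 -0.45761312  0.1       ] [ 6.18849689e-01 -4.64539128e-01 -1.11022302e-16]
```

Call:
drive_tool(slide=[[-1, 0, 0], [-2, 0, -5], [-3, 1, -15], [-3, 1, -25], [-3, 1, -30]], turn=[[0.13, 0, -0.01], [0.26, 0, -0.01], [0.39, 0, -0.01], [0.52, 0, -0.01], [0.52, 0, -0.01]], gripper=[1, 1, 1, 1, 1])

```text
t: 1.7
eef_pos: [0.5123, -0.3363, 0.1653]
tool_rot: [0.681, 0.19, 0.685, 0.176]
contact_force: [-0.5, -0.7, -0.8]
gripper_width: 1.003
```

Run:
```python
from h import *
show()
plan((.5195,-.333,.086),300,0)
```

```text
t 1.7 tcp [ 0.5123 -0.3363  0.1653] x [-0.001  0.5   -0.866] z [ 1.    -0.018 -0.011] hold [ 0.5123 -0.3456  0.1815] F [-0.52 -0.71 -0.83] T [-0.55  0.03  0.02] w 1.003 q [ 0.94  0.68 -0.4   1.51 -0.19  1.3   0.65]
slide [  7.2  12.6 -95.4] turn [ 0.0003 -0.0108  0.0177] |turn|deg 1.2 t 1.7
```

Call:
drive_tool(slide=[[4, 4, -15], [7, 9, -30], [7, 12, -50], [7, 13, -70], [7, 13, -85], [7, 13, -95], [7, 13, -95], [7, 13, -95]], turn=[[0, -0.01, 0.018], [0, -0.01, 0.018], [0, -0.01, 0.018], [0, -0.01, 0.018], [0, -0.01, 0.018], [0, -0.01, 0.018], [0, -0.01, 0.018], [0, -0.01, 0.018]], gripper=[1, 1, 1, 1, 1, 1, 1, 1])

```text
t: 2.5
eef_pos: [0.5197, -0.3232, 0.0708]
tool_rot: [0.683, 0.183, 0.683, 0.183]
contact_force: [-0.2, -0.5, -0.0]
gripper_width: 0.997
```

Run:
```python
from h import *
show()
plan((.5195,-.333,.086),300,0)
c=cam('side');save(c,'s4',(290,80,390,180),6);c=cam('top');save(c,'t4',(360,170,480,240),6)
```

```text
t 2.5 tcp [ 0.5197 -0.3232  0.0708] x [-0.     0.499 -0.866] z [ 1.     0.001 -0.   ] hold [ 0.5198 -0.3325  0.087 ] F [-0.18 -0.49 -0.03] T [-0.5   0.02  0.03] w 0.997 q [ 0.92  0.79 -0.39  1.57 -0.17  1.14  0.69]
slide [-0.2 -0.5 -1. ] turn [ 0.0009 -0.0002 -0.0007] |turn|deg 0.1 t 2.5
```

View pics/s4.png

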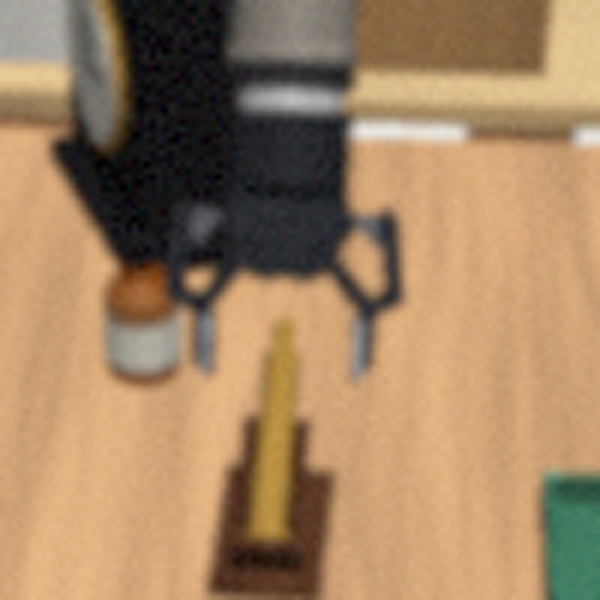

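View pics/t4.png

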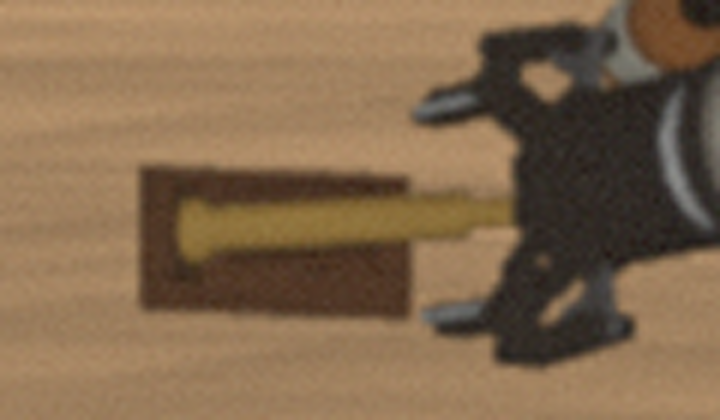

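Call:
drive_tool(slide=[[0, -4, 4], [0, -4, 4], [0, -4, 4], [0, -4, 4], [0, -4, 4], [0, -4, 4], [0, -4, 4], [0, -4, 4]], turn=[[0, 0, 0], [0, 0, 0], [0, 0, 0], [0, 0, 0], [0, 0, 0], [0, 0, 0], [0, 0, 0], [0, 0, 0]], gripper=[1, 0.2, 0, 0, 0, 0, 0, 0], squeeze=120)

```text
t: 3.4
eef_pos: [0.5207, -0.3279, 0.0756]
tool_rot: [0.684, 0.182, 0.682, 0.182]
contact_force: [2.7, -0.8, 1.6]
gripper_width: 0.212
```

Run:
```python
from h import *
show()
c=cam('side');save(c,'s5',(290,80,390,180),6);c=cam('top');save(c,'t5',(360,170,480,240),6)
```

```text
t 3.4 tcp [ 0.5207 -0.3279  0.0756] x [ 0.002  0.498 -0.867] z [ 1.    -0.001  0.002] hold [ 0.5207 -0.3372  0.0918] F [ 2.68 -0.75  1.59] T [-0.45 -0.66 -0.68] w 0.212 q [ 0.93  0.78 -0.39  1.56 -0.17  1.15  0.69]
```

View pics/t5.png

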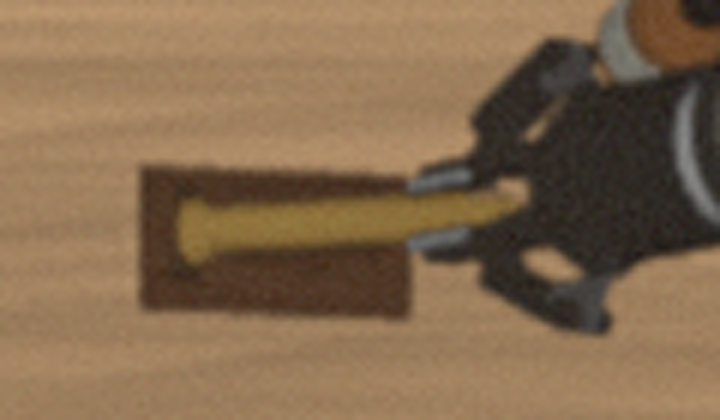

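Call:
drive_tool(slide=[[0, 0, 0], [0, -1, 4], [0, -3, 10], [0, -5, 20], [0, -5, 32], [0, -5, 45], [0, -5, 60], [0, -5, 75], [0, -5, 90], [0, -5, 90]], turn=[[0, 0, 0], [0, 0, 0], [0, 0, 0], [0, 0, 0], [0, 0, 0], [0, 0, 0], [0, 0, 0], [0, 0, 0], [0, 0, 0], [0, 0, 0]], gripper=[0, 0, 0, 0, 0, 0, 0, 0, 0, 0])

```text
t: 4.5
eef_pos: [0.5221, -0.3335, 0.1687]
tool_rot: [0.685, 0.181, 0.681, 0.182]
contact_force: [0.7, -0.3, -3.8]
gripper_width: 0.216
```

Run:
```python
from h import *
show()
c=cam('side');save(c,'s6',(270,40,390,180),5);c=cam('top');save(c,'t6',(340,140,480,240),5)
```

```text
t 4.5 tcp [ 0.5221 -0.3335  0.1687] x [ 0.005  0.496 -0.868] z [ 1.    -0.     0.006] hold [ 0.522  -0.3428  0.1849] F [ 0.71 -0.34 -3.85] T [-1.3  -0.09 -0.07] w 0.216 q [ 0.94  0.68 -0.4   1.5  -0.19  1.29  0.66]
```

View pics/t6.png

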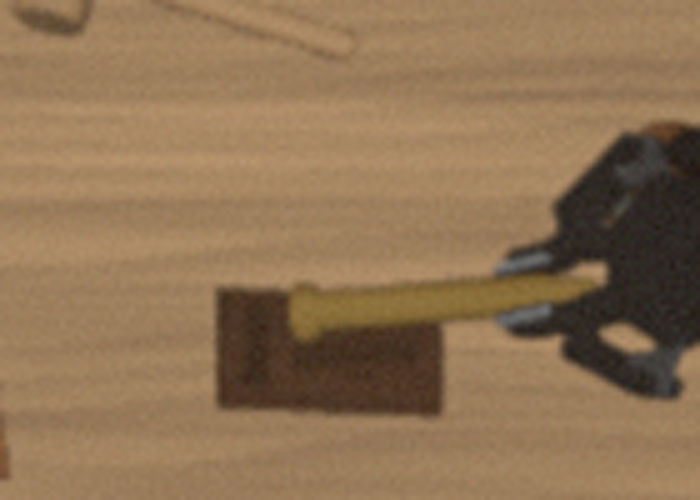

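View pics/s6.png

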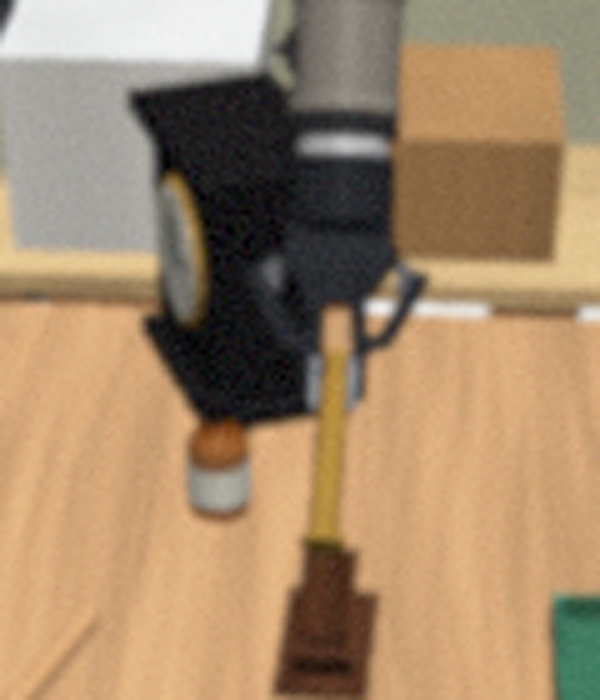

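Call:
drive_tool(slide=[[0, 5, 5], [-1, 17, 12], [-2, 35, 20], [-4, 55, 30], [-5, 78, 40], [-6, 102, 50], [-7, 126, 60], [-8, 150, 70], [-9, 174, 75], [-10, 195, 75]], turn=[[-0.02, 0, 0], [-0.06, 0, 0], [-0.11, 0, 0], [-0.17, 0, 0], [-0.23, 0, 0], [-0.29, 0, 0], [-0.35, 0, 0], [-0.41, 0, 0], [-0.47, 0, 0], [-0.53, 0, 0]], gripper=[0, 0, 0, 0, 0, 0, 0, 0, 0, 0])

```text
t: 5.6
eef_pos: [0.5103, -0.1355, 0.2417]
tool_rot: [0.708, -0.005, 0.706, -0.003]
contact_force: [0.3, 0.3, -5.6]
gripper_width: 0.212
```

Run:
```python
from h import *
show()
plan((.506,.067,.26),240,0)
```

```text
t 5.6 tcp [ 0.5103 -0.1355  0.2417] x [ 0.003 -0.011 -1.   ] z [1.    0.002 0.003] hold [ 0.5102 -0.1353  0.2604] F [ 0.26  0.33 -5.56] T [-0.04 -0.03  0.06] w 0.212 q [ 0.49  0.25 -0.42  1.88  0.13  1.03  0.02]
slide [ -4.3 193.1   2.1] turn [-0.5123  0.0026 -0.0032] |turn|deg 29.4 t 5.6
```

Call:
drive_tool(slide=[[0, 20, 2], [-1, 42, 2], [-2, 65, 4], [-3, 90, 6], [-4, 115, 8], [-4, 140, 8], [-4, 162, 6], [-4, 180, 4], [-4, 190, 2], [-4, 193, 2]], turn=[[-0.06, 0, 0], [-0.12, 0, 0], [-0.18, 0, 0], [-0.24, 0, 0], [-0.3, 0, 0], [-0.36, 0, 0], [-0.42, 0, 0], [-0.47, 0, 0], [-0.5, 0, 0], [-0.51, 0, 0]], gripper=[0, 0, 0, 0, 0, 0, 0, 0, 0, 0])

```text
t: 6.6
eef_pos: [0.5049, 0.0606, 0.2426]
tool_rot: [0.684, -0.185, 0.683, -0.179]
contact_force: [-0.1, 0.2, -4.3]
gripper_width: 0.211
```

Run:
```python
from h import *
show()
plan((.506,.067,.26),240,0)
c=cam('side');save(c,'s7',(270,110,390,260),5);np.save('/tmp/s7',c,allow_pickle=True);c=cam('top');save(c,'t7',(220,130,380,260),5);np.save('/tmp/t7',c,allow_pickle=True)
```

```text
t 6.6 tcp [0.5049 0.0606 0.2426] x [ 0.003 -0.497 -0.868] z [ 1.     0.008 -0.001] hold [0.5049 0.0699 0.2588] F [-0.06  0.23 -4.26] T [ 0.97  0.02 -0.  ] w 0.211 q [-0.11  0.35 -0.51  1.86  0.6   1.35 -0.87]
slide [ 1.1 -3.   1.2] turn [-0.0035 -0.0007 -0.0082] |turn|deg 0.5 t 6.6
```

View pics/t7.png

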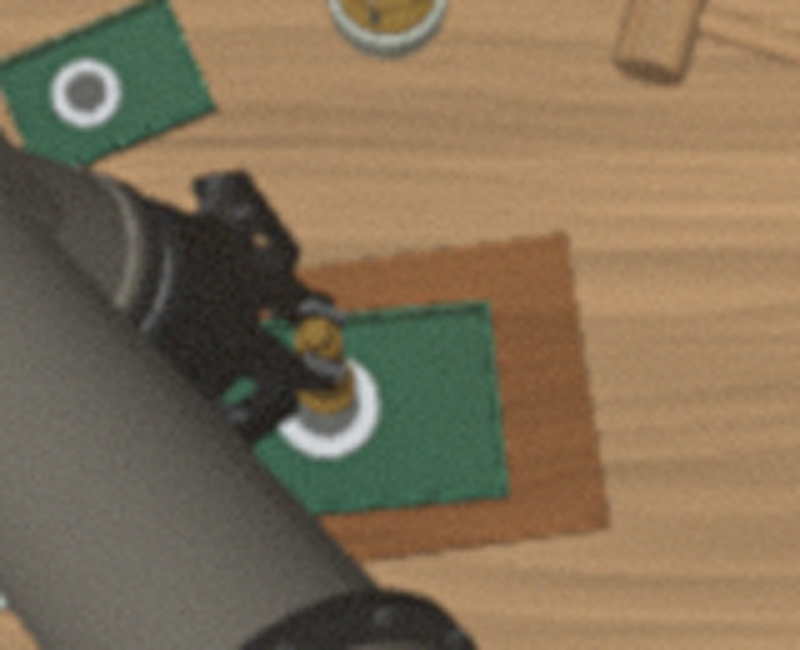

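View pics/s7.png

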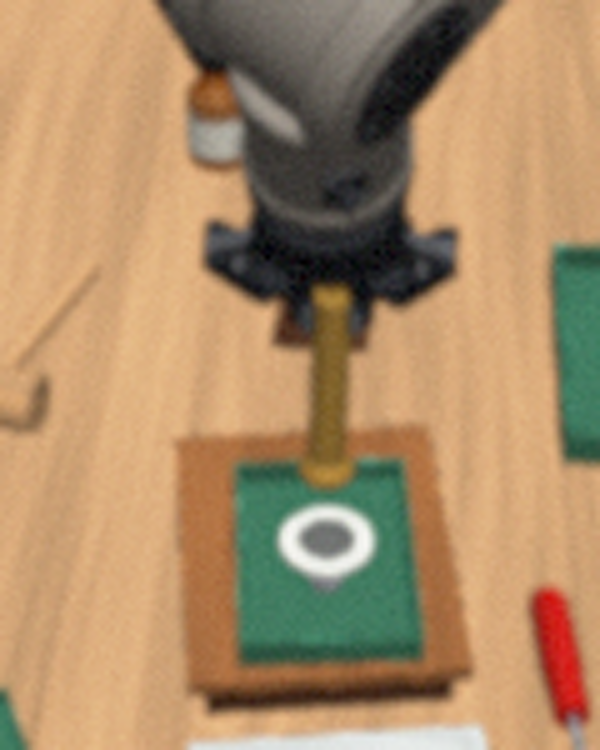

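Run:
```python
from h import *
np.set_printoptions(precision=4,suppress=True)
t=np.load('/tmp/t7.npy',allow_pickle=True).item(); s=np.load('/tmp/s7.npy',allow_pickle=True).item()
print('top tri',tri(t,(284,197.6),s,(336.6,168.3)))
for z0 in(.13,.14,.15): print(onz(s,335.4,203.5,z0), onz(t,285.2,211,z0))
hold=np.array([.5049,.0699,.2588])
for th in(-6,-3,0,3,6):
    a=np.array([0,np.sin(np.radians(th)),np.cos(np.radians(th))])
    f=hold-.119*a; tp=hold+.036*a; print(th,'foot',f,'T',proj(t,f),'S',proj(s,f),'tip T',proj(t,tp),'S',proj(s,tp))
save(s,'s7b',(310,155,360,245),8);save(t,'t7b',(260,180,310,230),12)
```

```text
top tri (array([0.5042, 0.0623, 0.2605]), np.float64(0.0027848323942697276))
[0.5047 0.0612 0.13  ] [0.4967 0.064  0.13  ]
[0.5043 0.0722 0.14  ] [0.4949 0.0637 0.14  ]
[0.5039 0.0832 0.15  ] [0.4931 0.0633 0.15  ]
-6 foot [0.5049 0.0823 0.1405] T [278.0132 207.1553] S [335.0199 205.7464] tip T [281.6413 194.8841] S [335.9128 158.7649]
-3 foot [0.5049 0.0761 0.14  ] T [280.4209 207.1948] S [335.1242 204.4169] tip T [280.814  194.8687] S [335.8796 159.1388]
0 foot [0.5049 0.0699 0.1398] T [282.8278 207.2114] S [335.2291 203.0115] tip T [279.9862 194.8622] S [335.8457 159.5453]
3 foot [0.5049 0.0637 0.14  ] T [285.2293 207.2052] S [335.3344 201.5341] tip T [279.1604 194.8647] S [335.8114 159.9832]
6 foot [0.5049 0.0575 0.1405] T [287.6205 207.1762] S [335.4398 199.9886] tip T [278.3391 194.8761] S [335.7766 160.4514]
```

View pics/s7b.png

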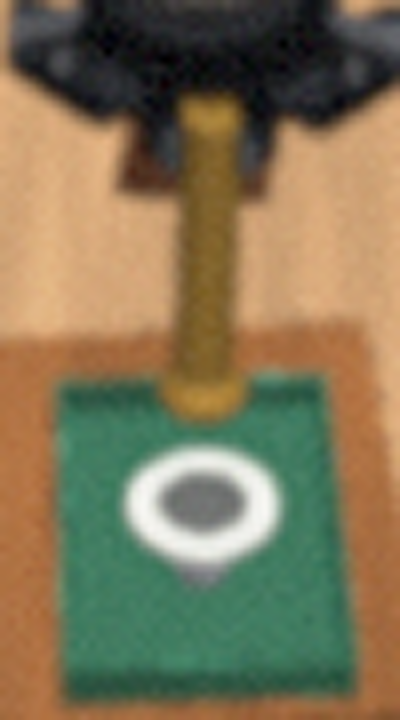

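View pics/t7b.png

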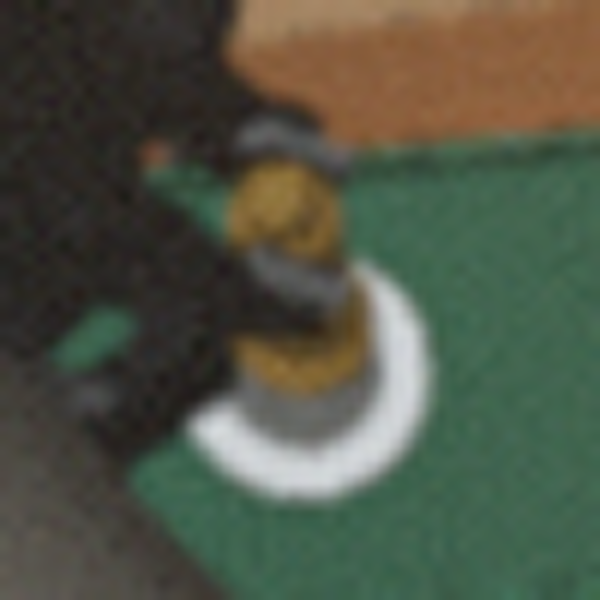

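Run:
```python
from h import *
np.set_printoptions(precision=4,suppress=True)
t=np.load('/tmp/t7.npy',allow_pickle=True).item(); s=np.load('/tmp/s7.npy',allow_pickle=True).item()
a=tri(t,(283.7,197),s,(336.5,168.7)); b=tri(t,(285.1,206.8),s,(335.3,203.5)); print(a,b)
d=a[0]-b[0]; print(np.linalg.norm(d),np.degrees(d[:2]/d[2]))
for o in(0,.011):
  for c in (t,s): 
    print(proj(c,(.505,.0699-.0,.2588)), proj(c,(.505,.0608,.243)))
m=cv2.inRange(cv2.cvtColor(s['color'],cv2.COLOR_RGB2HSV),(15,110,60),(30,255,255))[155:215,325:348]
for r in range(10,56,3):
    x=np.nonzero(m[r])[0]; print(r+155,x.min()+325 if len(x) else 0,x.max()+325 if len(x) else 0)
```

```text
(array([0.505 , 0.0631, 0.26  ]), np.float64(0.004124011513349769)) (array([0.506 , 0.0644, 0.1332]), np.float64(0.0023477892626932446))
0.12673347743223504 [-0.4469 -0.6074]
[280.7138 197.981 ] [284.8374 199.3168]
[335.655  170.3825] [335.7501 172.9326]
[280.7138 197.981 ] [284.8374 199.3168]
[335.655  170.3825] [335.7501 172.9326]
165 0 0
168 332 339
171 333 347
174 333 347
177 332 347
180 327 347
183 326 344
186 326 347
189 328 347
192 325 346
195 326 341
198 332 339
201 325 341
204 330 340
207 334 336
210 0 0
```

Call:
drive_tool(slide=[[0, 1, -4], [0, 2, -9], [0, 3, -15], [0, 3, -21], [0, 3, -27], [0, 3, -32], [0, 3, -36], [0, 3, -39], [0, 3, -40], [0, 3, -40]], turn=[[0, 0, 0], [0, 0, 0], [0, 0, 0], [0, 0, 0], [0, 0, 0], [0, 0, 0], [0, 0, 0], [0, 0, 0], [0, 0, 0], [0, 0, 0]], gripper=[0, 0, 0, 0, 0, 0, 0, 0, 0, 0])

```text
t: 7.7
eef_pos: [0.5056, 0.0615, 0.2031]
tool_rot: [0.684, -0.184, 0.683, -0.18]
contact_force: [-0.3, -0.6, -4.8]
gripper_width: 0.21
```

Run:
```python
from h import *
show()
c=cam('side');save(c,'s8',(310,155,360,245),8);np.save('/tmp/s8',c,allow_pickle=True);c=cam('top');save(c,'t8',(260,180,310,230),12);np.save('/tmp/t8',c,allow_pickle=True)
```

```text
t 7.7 tcp [0.5056 0.0615 0.2031] x [ 0.003 -0.497 -0.868] z [1.    0.005 0.   ] hold [0.5055 0.0708 0.2194] F [-0.27 -0.6  -4.8 ] T [0.97 0.05 0.01] w 0.21 q [-0.13  0.4  -0.5   1.89  0.63  1.3  -0.93]
```

View pics/s8.png

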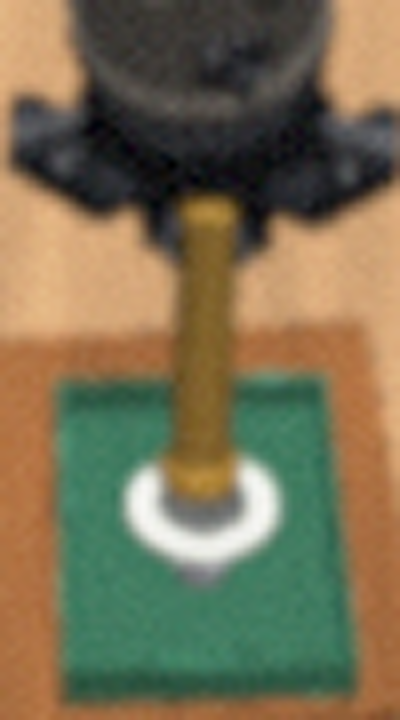

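View pics/t8.png

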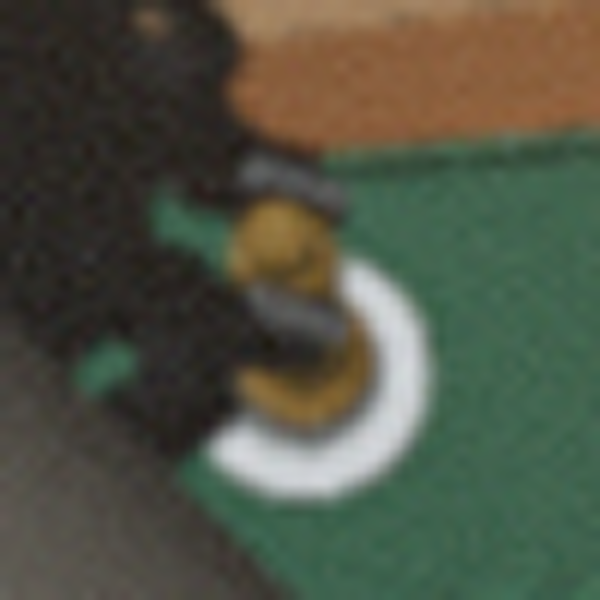

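Run:
```python
from h import *
np.set_printoptions(precision=4,suppress=True)
t=np.load('/tmp/t8.npy',allow_pickle=True).item(); s=np.load('/tmp/s8.npy',allow_pickle=True).item()
print(tri(t,(285.1,209.7),s,(335.4,213.2)), tri(t,(284.93,210.63),s,(334.81,218.43)))
print(onz(t,285.1,209.7,.0925),onz(t,284.93,210.63,.0747),onz(s,335.4,213.2,.0925),onz(s,334.81,218.43,.0747))
```

```text
(array([0.5052, 0.0658, 0.0954]), np.float64(0.0022187975909176874)) (array([0.5065, 0.067 , 0.0747]), np.float64(0.0018672726936292629))
[0.5068 0.0658 0.0925] [0.5075 0.0669 0.0747] [0.5042 0.0631 0.0925] [0.5056 0.0673 0.0747]
```

Call:
drive_tool(slide=[[0.5, 2, -3], [1, 3, -6], [1, 4, -9], [1, 4, -11], [1, 4, -12], [1, 4, -12]], turn=[[0, 0, 0], [0, 0, 0], [0, 0, 0], [0, 0, 0], [0, 0, 0], [0, 0, 0]], gripper=[0, 0, 0, 0, 0, 0], squeeze=40)

```text
t: 8.4
eef_pos: [0.5066, 0.0654, 0.1912]
tool_rot: [0.684, -0.184, 0.683, -0.18]
contact_force: [-0.5, 0.3, -5.2]
gripper_width: 0.213
```

Run:
```python
from h import *
show()
```

```text
t 8.4 tcp [0.5066 0.0654 0.1912] x [ 0.003 -0.497 -0.868] z [1.    0.005 0.   ] hold [0.5066 0.0747 0.2074] F [-0.49  0.32 -5.19] T [ 1.01  0.03 -0.01] w 0.213 q [-0.14  0.42 -0.5   1.9   0.64  1.28 -0.95]
```

Call:
drive_tool(slide=[[0, -1, -1], [0, -1.5, -2], [0, -1.5, -3], [0, -1.5, -3]], turn=[[0, 0, 0], [0, 0, 0], [0, 0, 0], [0, 0, 0]], gripper=[0, 0, 0, 0])

```text
t: 8.8
eef_pos: [0.5073, 0.0641, 0.1899]
tool_rot: [0.685, -0.184, 0.682, -0.181]
contact_force: [-1.1, 0.1, 7.7]
gripper_width: 0.216
```

Call:
drive_tool(slide=[[0, 0, -0.7], [0, 0, -1.4], [0, 0, -1.4]], turn=[[0, 0, 0], [0, 0, 0], [0, 0, 0]], gripper=[0, 0, 0])

```text
t: 9.1
eef_pos: [0.5074, 0.0641, 0.1899]
tool_rot: [0.685, -0.184, 0.681, -0.181]
contact_force: [-2.9, 0.4, 9.5]
gripper_width: 0.212
```

Call:
drive_tool(slide=[[0, 0, -0.5], [0, 0, -0.5], [0, 0, -0.5]], turn=[[0, 0, 0], [0, 0, 0], [0, 0, 0]], gripper=[0, 0, 0], squeeze=20)

```text
t: 9.4
eef_pos: [0.5074, 0.0641, 0.1899]
tool_rot: [0.685, -0.184, 0.681, -0.181]
contact_force: [-3.3, 1.3, 6.4]
gripper_width: 0.215
```

Run:
```python
from h import *
show()
c=cam('side');save(c,'s9',(310,155,360,245),8);np.save('/tmp/s9',c,allow_pickle=True);c=cam('top');save(c,'t9',(260,180,310,230),12);np.save('/tmp/t9',c,allow_pickle=True)
```

```text
t 9.4 tcp [0.5074 0.0641 0.1899] x [ 0.006 -0.5   -0.866] z [1.    0.005 0.003] hold [0.5072 0.0735 0.2061] F [-3.33  1.28  6.35] T [ 0.15  0.94 -0.35] w 0.215 q [-0.14  0.43 -0.5   1.9   0.65  1.28 -0.95]
```

View pics/s9.png

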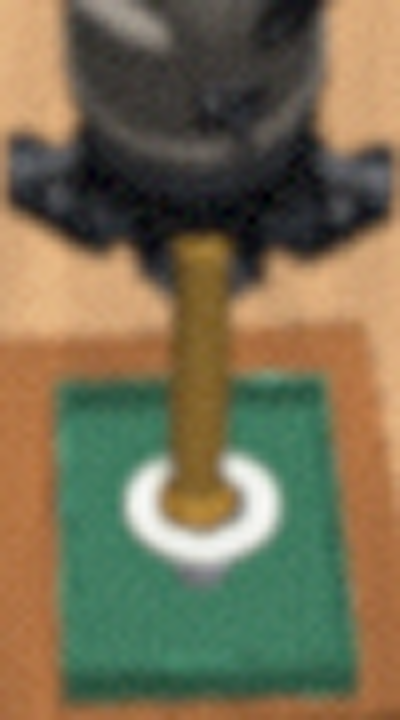

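View pics/t9.png

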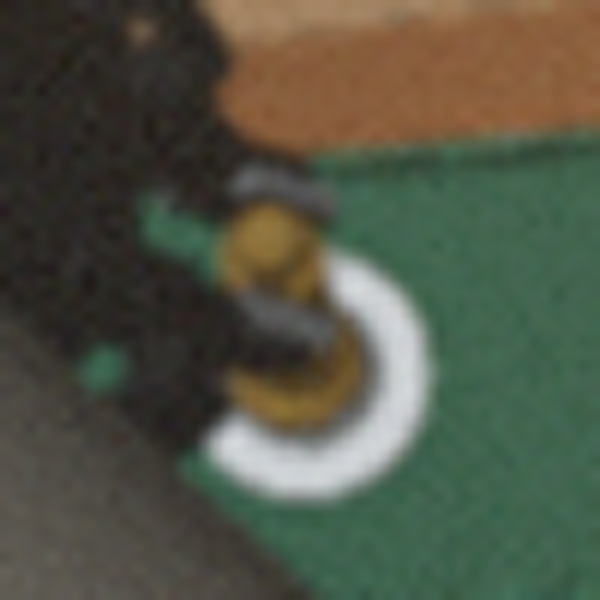

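Run:
```python
from h import *
np.set_printoptions(precision=4,suppress=True)
t=np.load('/tmp/t9.npy',allow_pickle=True).item(); s=np.load('/tmp/s9.npy',allow_pickle=True).item()
a=tri(t,(282.5,200.9),s,(335.2,186.4)); b=tri(t,(284.5,210.1),s,(335.0,216.6)); print(a,b)
d=a[0]-b[0]; print(np.linalg.norm(d),np.degrees(d[:2]/d[2]))
```

```text
(array([0.5075, 0.0684, 0.2017]), np.float64(0.0036464714157129125)) (array([0.5062, 0.0679, 0.0833]), np.float64(0.002325935603327659))
0.11840928512617153 [0.6061 0.2257]
```

Call:
drive_tool(slide=[[0, 0, 0], [0, 0, 0]], turn=[[0, 0, 0], [0, 0, 0]], gripper=[0, 0])

```text
t: 9.7
eef_pos: [0.5072, 0.0641, 0.19]
tool_rot: [0.685, -0.184, 0.682, -0.181]
contact_force: [-2.7, 2.2, 2.2]
gripper_width: 0.21
```

Call:
drive_tool(slide=[[-0.3, 0, 0], [-0.5, 0, 0], [-0.5, 0, 0]], turn=[[0, 0.004, 0], [0, 0.008, 0], [0, 0.008, 0]], gripper=[0, 0, 0])

```text
t: 10.0
eef_pos: [0.5073, 0.0642, 0.19]
tool_rot: [0.682, -0.185, 0.684, -0.181]
contact_force: [0.3, 1.3, 1.0]
gripper_width: 0.214
```

Run:
```python
from h import *
show()
```

```text
t 10.0 tcp [0.5073 0.0642 0.19  ] x [-0.001 -0.499 -0.866] z [ 1.     0.005 -0.004] hold [0.5073 0.0735 0.2062] F [0.33 1.26 1.05] T [ 0.59 -0.01 -0.  ] w 0.214 q [-0.14  0.43 -0.5   1.9   0.65  1.28 -0.95]
```

Call:
drive_tool(slide=[[0, 0, 0], [0, 0, 0], [0, 0, 0], [0, 0, 0], [0, 0, 0], [0, 0, 0], [0, 0, 0], [0, 0, 0], [0, 0, 0], [0, 0, 0]], turn=[[0, 0, 0], [0, 0, 0], [0, 0, 0], [0, 0, 0], [0, 0, 0], [0, 0, 0], [0, 0, 0], [0, 0, 0], [0, 0, 0], [0, 0, 0]], gripper=[0.24, 0.28, 0.33, 0.4, 0.5, 0.65, 0.8, 1, 1, 1])

```text
t: 11.0
eef_pos: [0.5073, 0.0642, 0.1899]
tool_rot: [0.682, -0.185, 0.684, -0.181]
contact_force: [0.2, -0.2, -0.3]
gripper_width: 1.002
```

Run:
```python
from h import *
show()
c=cam('side');save(c,'s10',(310,155,360,245),8);np.save('/tmp/s10',c,allow_pickle=True);c=cam('top');save(c,'t10',(260,180,310,230),12);np.save('/tmp/t10',c,allow_pickle=True)
```

```text
t 11.0 tcp [0.5073 0.0642 0.1899] x [-0.001 -0.5   -0.866] z [ 1.     0.005 -0.004] hold [0.5073 0.0735 0.2061] F [ 0.2  -0.21 -0.35] T [ 0.57 -0.04 -0.  ] w 1.002 q [-0.14  0.43 -0.5   1.9   0.65  1.28 -0.95]
```

View pics/s10.png

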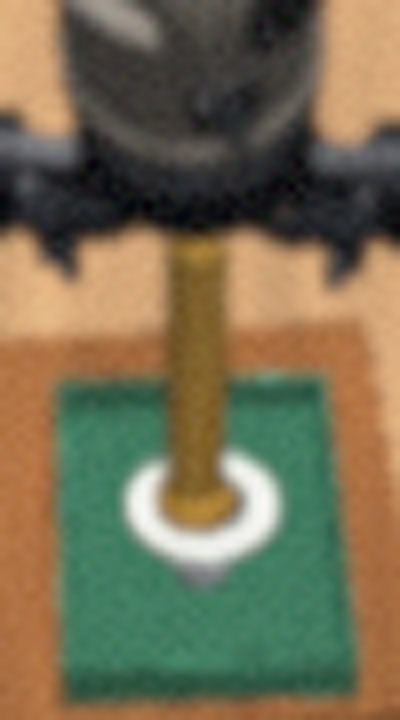

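View pics/t10.png

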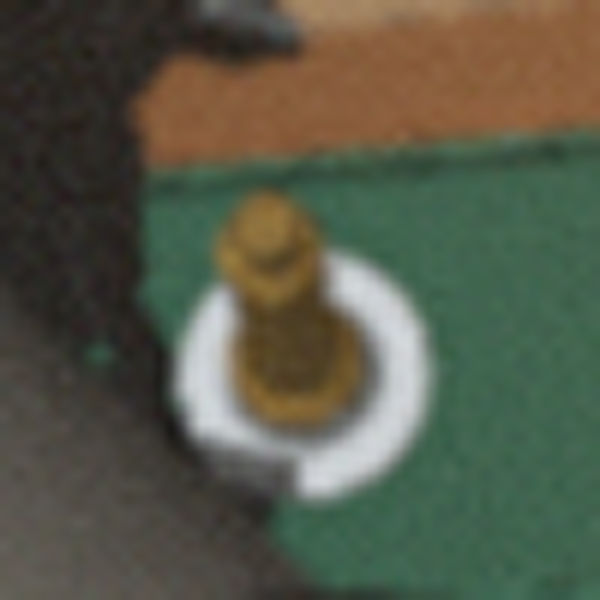

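Call:
drive_tool(slide=[[0, 0, 0], [0, 0, 0], [0, 0, 0], [0, 0, 0], [0, 0, 0], [0, 0, 0], [0, 0, 0], [0, 0, 0], [0, 0, 0], [0, 0, 0]], turn=[[0, 0, 0], [0, 0, 0], [0, 0, 0], [0, 0, 0], [0, 0, 0], [0, 0, 0], [0, 0, 0], [0, 0, 0], [0, 0, 0], [0, 0, 0]], gripper=[1, 1, 1, 1, 1, 1, 1, 1, 1, 1])

```text
t: 12.1
eef_pos: [0.5073, 0.0642, 0.1899]
tool_rot: [0.682, -0.185, 0.684, -0.181]
contact_force: [0.6, -0.2, 0.4]
gripper_width: 1.003
```

Call:
drive_tool(slide=[[0, 2, 3], [0, 5, 9], [0, 10, 17], [0, 17, 30], [0, 25, 45], [0, 33, 60], [0, 42, 75], [0, 50, 90], [0, 60, 105], [0, 62, 115]], turn=[[0, 0, 0], [0, 0, 0], [0, 0, 0], [0, 0, 0], [0, 0, 0], [0, 0, 0], [0, 0, 0], [0, 0, 0], [0, 0, 0], [0, 0, 0]], gripper=[1, 1, 1, 1, 1, 1, 1, 1, 1, 1])

```text
t: 13.1
eef_pos: [0.5074, 0.1284, 0.307]
tool_rot: [0.683, -0.185, 0.683, -0.179]
contact_force: [0.7, 1.2, 0.1]
gripper_width: 1.001
```

Run:
```python
from h import *
show()
c=cam('side');save(c,'s11',(240,50,400,250),4);c=cam('top');save(c,'t11',(160,100,360,270),4);np.save('/tmp/t11',c,allow_pickle=True)
plan((.5,-.07,.29),270,-90,False);plan((.515,-.07,.29),270,8,False)
```

```text
t 13.1 tcp [0.5074 0.1284 0.307 ] x [ 0.002 -0.498 -0.867] z [ 1.     0.007 -0.002] hold [0.5074 0.1377 0.3232] F [0.66 1.18 0.07] T [ 0.53  0.03 -0.  ] w 1.001 q [-0.2   0.35 -0.54  1.71  0.55  1.53 -0.88]
slide [  -7.8 -197.4  -16.8] turn [0.408  0.4085 1.5255] |turn|deg 93.5 t 13.2
slide [   7.2 -197.4  -16.8] turn [0.5204 0.0367 0.13  ] |turn|deg 30.8 t 13.2
```

View pics/t11.png

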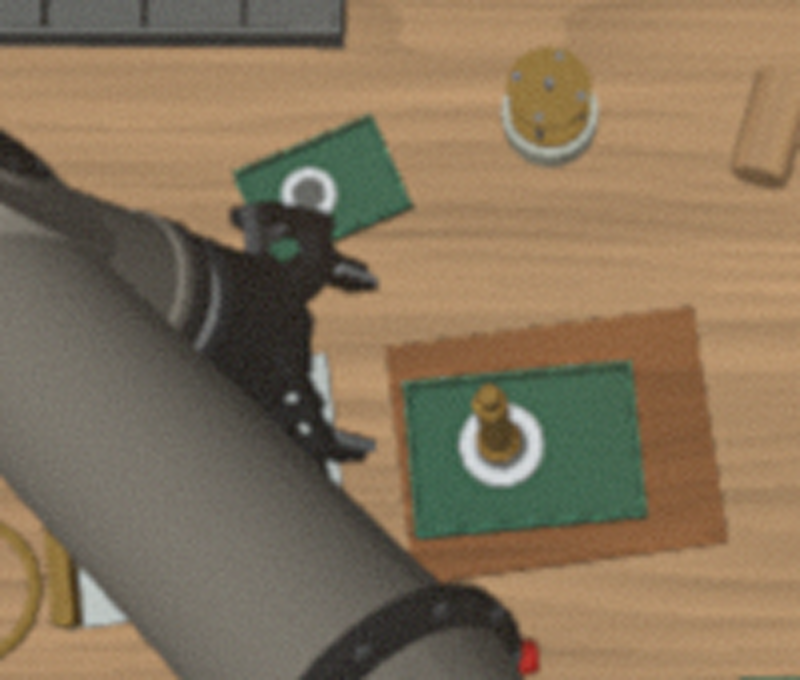

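View pics/s11.png

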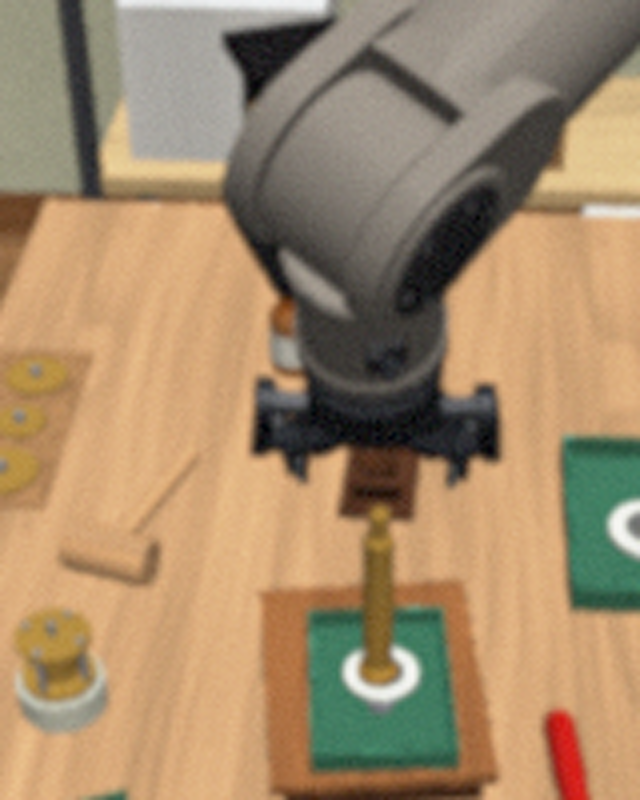

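Run:
```python
from h import *
plan((.5184,-.0585,.32),270,5.5,False)
t=np.load('/tmp/t11.npy',allow_pickle=True).item()
from meas import *
k,m=blob(t,(250,180,360,245),(55,50,40),(95,255,255)); q=quad(k); X=np.array([onz(t,*p,.06) for p in q]); print(X[:,:2],X.mean(0)); d=X-np.roll(X,-1,0); print(np.degrees(np.arctan2(d[:,1],d[:,0])))
```

```text
slide [  10.6 -185.9   13.2] turn [0.5209 0.0254 0.0873] |turn|deg 30.3 t 13.2
[[ 0.56516082 -0.01887799]
 [ 0.46206198 -0.02928577]
 [ 0.44779104  0.12244951]
 [ 0.5508194   0.13282385]] [0.50645831 0.0517774  0.06      ]
[   5.76445435  -84.62704798 -174.25004107   95.40051429]
```

Call:
drive_tool(slide=[[1, -3, 12], [2, -15, 18], [3, -35, 20], [4, -58, 20], [6, -85, 20], [7, -112, 20], [8, -138, 18], [9, -162, 15], [10, -180, 13], [10, -186, 13]], turn=[[0.05, 0, 0.01], [0.1, 0, 0.02], [0.16, 0.01, 0.03], [0.22, 0.01, 0.04], [0.28, 0.01, 0.05], [0.34, 0.02, 0.06], [0.4, 0.02, 0.07], [0.46, 0.02, 0.08], [0.5, 0.025, 0.085], [0.52, 0.025, 0.087]], gripper=[1, 1, 1, 1, 1, 1, 0.8, 0.6, 0.5, 0.5])

```text
t: 14.2
eef_pos: [0.5168, -0.063, 0.3189]
tool_rot: [0.706, -0.032, 0.707, 0.031]
contact_force: [0.1, 0.4, -0.3]
gripper_width: 0.499
```

Run:
```python
from h import *
show();plan((.5184,-.0585,.046),270,5.5,False)
c=cam('side');save(c,'s12',(240,50,400,250),4)
c=cam('top');save(c,'t12',(220,100,420,270),4)
```

```text
t 14.2 tcp [ 0.5168 -0.063   0.3189] x [-0.001 -0.001 -1.   ] z [ 0.996  0.089 -0.002] hold [ 0.5169 -0.0629  0.3376] F [ 0.11  0.36 -0.29] T [-0.03 -0.    0.02] w 0.499 q [ 0.38  0.18 -0.43  1.78  0.08  1.2   0.02]
slide [   1.6    4.5 -272.9] turn [ 0.0008 -0.0015  0.0065] |turn|deg 0.4 t 14.2
```

View pics/s12.png

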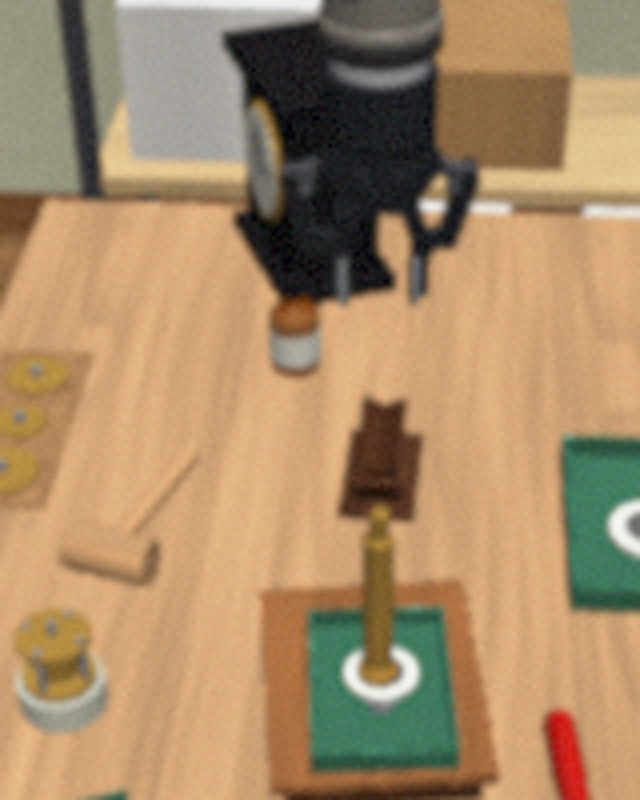

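View pics/t12.png

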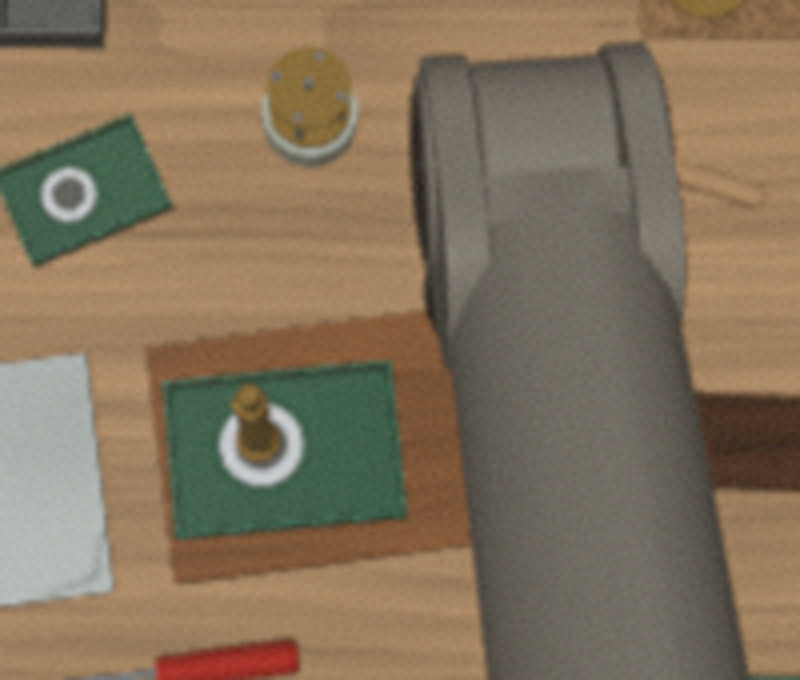

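Call:
drive_tool(slide=[[1, 0, -15], [1, 0, -45], [1, 0, -80], [1, 0, -115], [1, 0, -150], [1, 0, -185], [1, 0, -215], [1, 0, -240], [1, 0, -255], [1, 0, -260]], turn=[[0, 0, 0], [0, 0, 0], [0, 0, 0], [0, 0, 0], [0, 0, 0], [0, 0, 0], [0, 0, 0], [0, 0, 0], [0, 0, 0.006], [0, 0, 0.006]], gripper=[0.5, 0.5, 0.5, 0.5, 0.5, 0.5, 0.5, 0.5, 0.5, 0.5])

```text
t: 15.3
eef_pos: [0.5166, -0.0604, 0.0573]
tool_rot: [0.705, -0.035, 0.708, 0.035]
contact_force: [0.5, 0.2, 0.3]
gripper_width: 0.501
```

Run:
```python
from h import *
show()
c=cam('side');save(c,'s13',(290,120,390,250),6)
```

```text
t 15.3 tcp [ 0.5166 -0.0604  0.0573] x [-0.005 -0.001 -1.   ] z [ 0.995  0.098 -0.005] hold [ 0.5167 -0.0603  0.076 ] F [0.51 0.19 0.33] T [-0.06  0.01  0.03] w 0.501 q [ 0.29  0.5  -0.37  2.04  0.28  0.66 -0.16]
```

View pics/s13.png

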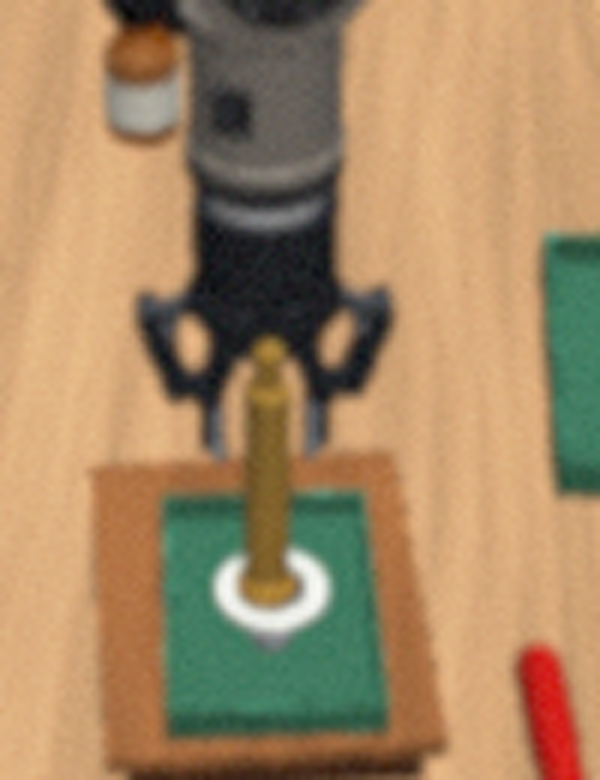

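Call:
drive_tool(slide=[[0, 0, -6], [0, 0, -11], [0, 2, -12], [0, 5, -12], [-1, 8, -12], [-1, 11, -12], [-1, 14, -12], [-1, 17, -12], [-1, 18, -12]], turn=[[0, 0, 0], [0, 0, 0], [0, 0, 0], [0, 0, 0], [0, 0, 0], [0, 0, 0], [0, 0, 0], [0, 0, 0], [0, 0, 0]], gripper=[0.5, 0.5, 0.5, 0.5, 0.5, 0.5, 0.5, 0.5, 0.5])

```text
t: 16.25
eef_pos: [0.5161, -0.042, 0.0457]
tool_rot: [0.705, -0.035, 0.708, 0.035]
contact_force: [0.1, -0.5, 0.1]
gripper_width: 0.496
```

Run:
```python
from h import *
show()
c=cam('side');save(c,'s14',(290,120,390,250),6)
```

```text
t 16.25 tcp [ 0.5161 -0.042   0.0457] x [-0.004 -0.001 -1.   ] z [ 0.995  0.098 -0.004] hold [ 0.5161 -0.042   0.0644] F [ 0.13 -0.5   0.14] T [0.02 0.05 0.03] w 0.496 q [ 0.25  0.51 -0.36  2.05  0.29  0.63 -0.21]
```

View pics/s14.png

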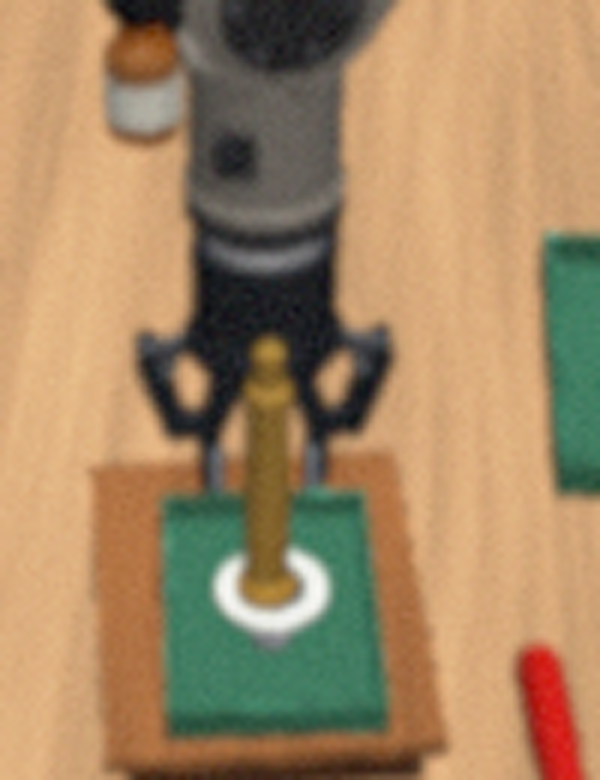

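Call:
drive_tool(slide=[[0, 1, 0], [0, 2, 0], [-0.5, 3.5, 0], [-1, 5.5, 0], [-1, 8, 0], [-1.5, 10.5, 0], [-2, 13.5, 0], [-2, 16.5, 0], [-2.5, 19.5, 0], [-3, 22.5, 0]], turn=[[0, 0, 0], [0, 0, 0], [0, 0, 0], [0, 0, 0], [0, 0, 0.003], [0, 0, 0.006], [0, 0, 0.009], [0, 0, 0.012], [0, 0, 0.015], [0, 0, 0.018]], gripper=[0.5, 0.5, 0.5, 0.5, 0.5, 0.5, 0.5, 0.5, 0.5, 0.5])

```text
t: 17.3
eef_pos: [0.5132, -0.0211, 0.0457]
tool_rot: [0.705, -0.041, 0.707, 0.04]
contact_force: [0.9, -5.4, -1.9]
gripper_width: 0.498
```

Run:
```python
from h import *
show()
c=cam('side');save(c,'s15',(290,120,390,250),6)
```

```text
t 17.3 tcp [ 0.5132 -0.0211  0.0457] x [-0.004 -0.002 -1.   ] z [ 0.993  0.115 -0.004] hold [ 0.5133 -0.0211  0.0643] F [ 0.89 -5.36 -1.87] T [-1.03 -0.27 -0.08] w 0.498 q [ 0.21  0.51 -0.36  2.06  0.3   0.63 -0.24]
```

View pics/s15.png

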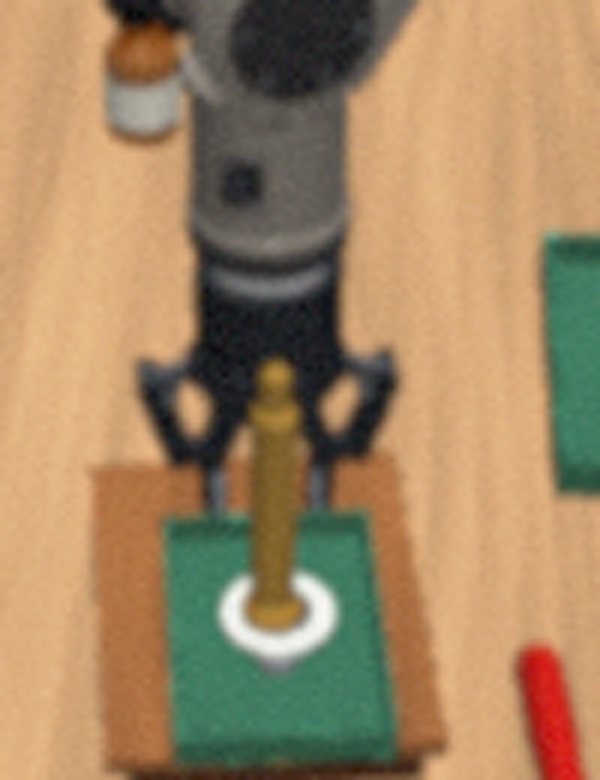

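Call:
drive_tool(slide=[[-0.5, 3.5, 0], [-1, 7, 0], [-1.5, 10.5, 0], [-2, 14, 0], [-2.5, 17.5, 0], [-3, 21, 0], [-3.5, 24.5, 0], [-4, 28, 0], [-4.5, 31.5, 0], [-5, 35, 0]], turn=[[0, 0, 0.003], [0, 0, 0.006], [0, 0, 0.009], [0, 0, 0.012], [0, 0, 0.015], [0, 0, 0.018], [0, 0, 0.021], [0, 0, 0.024], [0, 0, 0.024], [0, 0, 0.024]], gripper=[0.5, 0.5, 0.5, 0.5, 0.5, 0.5, 0.5, 0.5, 0.5, 0.5])

```text
t: 18.35
eef_pos: [0.5081, 0.0131, 0.0456]
tool_rot: [0.704, -0.05, 0.707, 0.048]
contact_force: [0.8, -5.3, 0.8]
gripper_width: 0.498
```

Call:
drive_tool(slide=[[-0.5, 3.5, 0], [-1, 7, 0], [-1.5, 10.5, 0], [-2, 14, 0], [-2.5, 17.5, 0], [-3, 21, 0], [-3.5, 24.5, 0], [-4, 28, 0], [-4.5, 31.5, 0], [-5, 35, 0]], turn=[[0, 0, 0], [0, 0, 0], [0, 0, 0], [0, 0, 0], [0, 0, 0], [0, 0, 0], [0, 0, 0], [0, 0, 0], [0, 0, 0], [0, 0, 0]], gripper=[0.5, 0.5, 0.5, 0.5, 0.5, 0.5, 0.5, 0.5, 0.5, 0.5])

```text
t: 19.35
eef_pos: [0.5032, 0.0462, 0.0458]
tool_rot: [0.704, -0.05, 0.707, 0.046]
contact_force: [0.4, -7.2, 1.5]
gripper_width: 0.493
```

Run:
```python
from h import *
show()
c=cam('side');save(c,'s16',(280,130,400,320),4)
c=cam('top');save(c,'t16',(160,150,360,270),4)
```

```text
t 19.35 tcp [0.5032 0.0462 0.0458] x [-0.004 -0.006 -1.   ] z [ 0.991  0.136 -0.005] hold [0.5033 0.0463 0.0645] F [ 0.43 -7.2   1.45] T [-1.41 -0.24 -0.04] w 0.493 q [ 0.08  0.5  -0.37  2.07  0.31  0.63 -0.36]
```

View pics/s16.png

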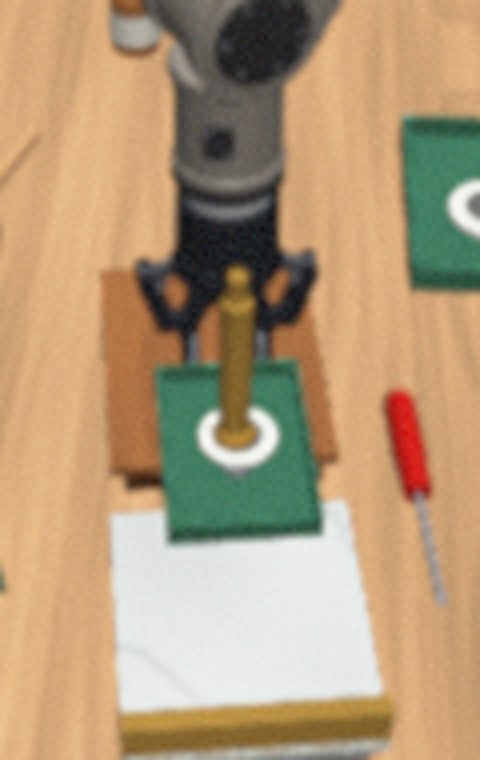

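View pics/t16.png

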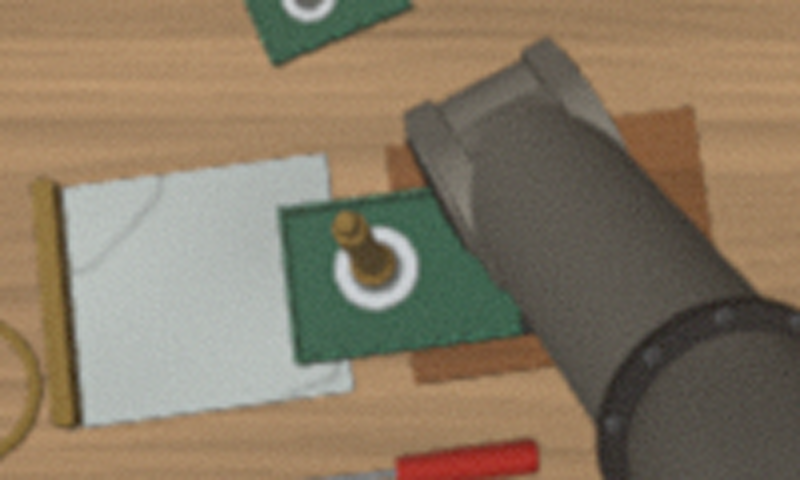

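Call:
drive_tool(slide=[[-0.5, 3, 0], [-0.8, 6, 0], [-1.2, 9, 0], [-1.6, 12, 0], [-2, 15, 0], [-2.5, 18, 0], [-3, 21, 0], [-3.5, 24, 0], [-4, 27, 0], [-4.2, 30, 0]], turn=[[0, 0, 0], [0, 0, 0], [0, 0, 0], [0, 0, 0], [0, 0, 0], [0, 0, 0], [0, 0, 0], [0, 0, 0], [0, 0, 0], [0, 0, 0]], gripper=[0.5, 0.5, 0.5, 0.5, 0.5, 0.5, 0.5, 0.5, 0.5, 0.5])

```text
t: 20.45
eef_pos: [0.4998, 0.0738, 0.0465]
tool_rot: [0.704, -0.051, 0.707, 0.044]
contact_force: [0.5, -10.3, 8.8]
gripper_width: 0.5
```

Call:
drive_tool(slide=[[-0.5, 3, 0], [-0.8, 6, 0], [-1.2, 9, 0], [-1.6, 12, 0], [-2, 15, 0], [-2.5, 18, 0], [-3, 21, 0], [-3.5, 24, 0], [-4, 27, 0], [-4.2, 30, 0]], turn=[[0, 0, 0], [0, 0, 0], [0, 0, 0], [0, 0, 0], [0, 0, 0], [0, 0, 0], [0, 0, 0], [0, 0, 0], [0, 0, 0], [0, 0, 0]], gripper=[0.5, 0.5, 0.5, 0.5, 0.5, 0.5, 0.5, 0.5, 0.5, 0.5])

```text
t: 21.45
eef_pos: [0.4952, 0.1041, 0.0463]
tool_rot: [0.704, -0.051, 0.707, 0.044]
contact_force: [-1.3, -4.0, -3.6]
gripper_width: 0.5
```

Run:
```python
from h import *
show()
c=cam('side');save(c,'s17',(280,130,400,320),4)
c=cam('top');save(c,'t17',(160,150,360,270),4)
```

```text
t 21.45 tcp [0.4952 0.1041 0.0463] x [-0.004 -0.009 -1.   ] z [ 0.991  0.134 -0.005] hold [0.4953 0.1042 0.065 ] F [-1.26 -4.05 -3.6 ] T [-0.85 -0.07  0.05] w 0.5 q [-0.03  0.5  -0.37  2.07  0.31  0.63 -0.49]
```

View pics/s17.png

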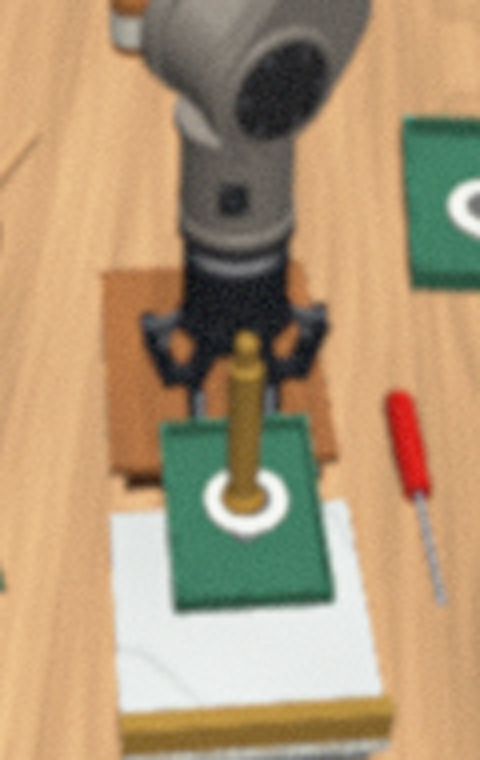

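View pics/t17.png

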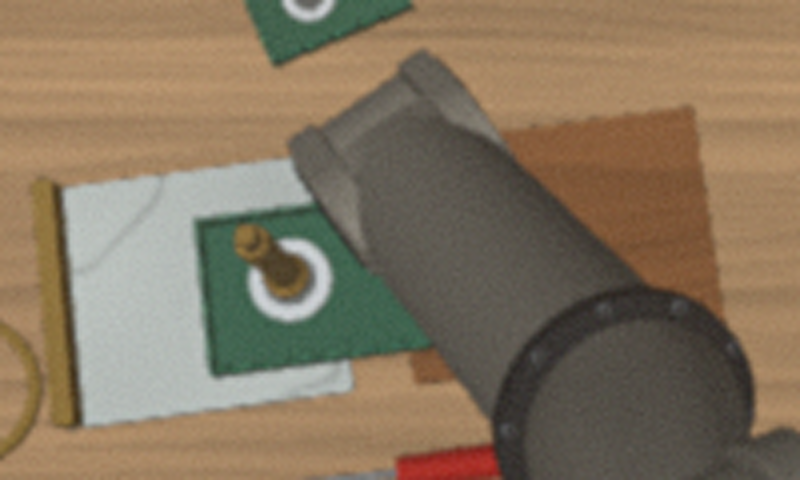

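Call:
drive_tool(slide=[[-0.5, 3, 0], [-0.8, 6, 0], [-1.2, 9, 0], [-1.6, 12, 0], [-2, 15, 0], [-2.5, 18, 0], [-3, 21, 0], [-3.5, 24, 0], [-4, 27, 0], [-4.2, 30, 0]], turn=[[0, 0, 0], [0, 0, 0], [0, 0, 0], [0, 0, 0], [0, 0, 0], [0, 0, 0], [0, 0, 0], [0, 0, 0], [0, 0, 0], [0, 0, 0]], gripper=[0.5, 0.5, 0.5, 0.5, 0.5, 0.5, 0.5, 0.5, 0.5, 0.5])

```text
t: 22.55
eef_pos: [0.4912, 0.1348, 0.0466]
tool_rot: [0.704, -0.051, 0.707, 0.045]
contact_force: [1.3, -6.3, -1.0]
gripper_width: 0.493
```

Call:
drive_tool(slide=[[-0.5, 3, 0], [-0.8, 6, 0], [-1.2, 9, 0], [-1.6, 12, 0], [-2, 15, 0], [-2.5, 18, 0], [-3, 21, 0], [-3.5, 24, 0], [-4, 27, 0], [-4.2, 30, 0]], turn=[[0, 0, 0], [0, 0, 0], [0, 0, 0], [0, 0, 0], [0, 0, 0], [0, 0, 0], [0, 0, 0], [0, 0, 0], [0, 0, 0], [0, 0, 0]], gripper=[0.5, 0.5, 0.5, 0.5, 0.5, 0.5, 0.5, 0.5, 0.5, 0.5])

```text
t: 23.55
eef_pos: [0.4868, 0.1649, 0.0465]
tool_rot: [0.704, -0.051, 0.707, 0.045]
contact_force: [1.0, -4.8, -0.2]
gripper_width: 0.496
```

Run:
```python
from h import *
show()
c=cam('side');save(c,'s18',(280,130,400,320),4);np.save('/tmp/s18',c,allow_pickle=True)
c=cam('top');save(c,'t18',(160,150,360,270),4);np.save('/tmp/t18',c,allow_pickle=True)
```

```text
t 23.55 tcp [0.4868 0.1649 0.0465] x [-0.004 -0.009 -1.   ] z [ 0.991  0.135 -0.005] hold [0.4869 0.1651 0.0652] F [ 1.01 -4.82 -0.17] T [-1.09 -0.12 -0.  ] w 0.496 q [-0.15  0.51 -0.38  2.05  0.32  0.64 -0.6 ]
```

View pics/s18.png

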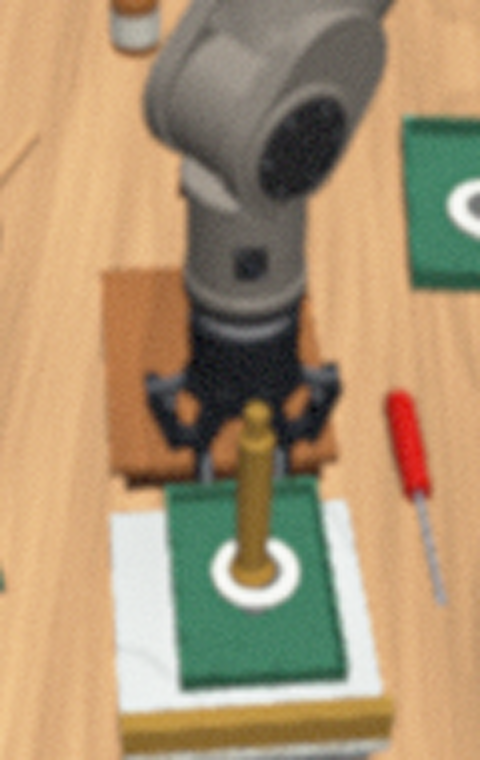

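View pics/t18.png

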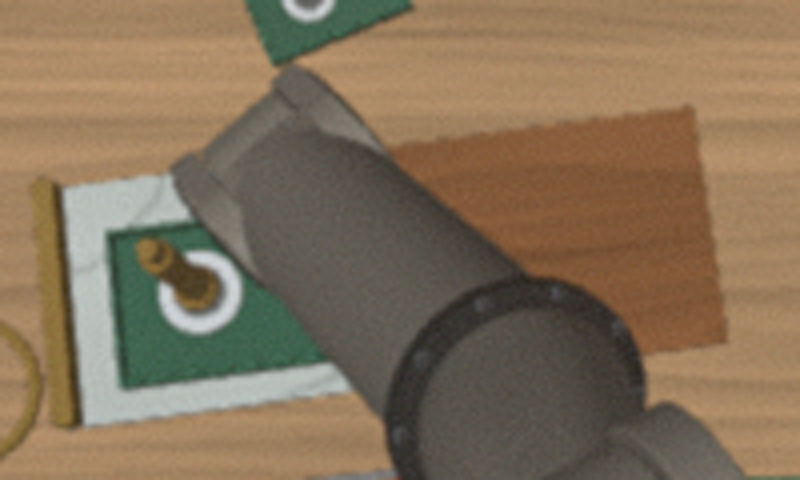

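Call:
drive_tool(slide=[[-0.4, 3, 0], [-0.8, 6, 0], [-1.2, 9, 0], [-1.6, 12, 0], [-2, 14.5, 0], [-2.3, 17, 0], [-2.6, 19, 0], [-2.8, 20.5, 0], [-3, 22, 0]], turn=[[0, 0, 0], [0, 0, 0], [0, 0, 0], [0, 0, 0], [0, 0, 0], [0, 0, 0], [0, 0, 0], [0, 0, 0], [0, 0, 0]], gripper=[0.5, 0.5, 0.5, 0.5, 0.5, 0.5, 0.5, 0.5, 0.5])

```text
t: 24.55
eef_pos: [0.4838, 0.1877, 0.0466]
tool_rot: [0.704, -0.051, 0.707, 0.045]
contact_force: [0.7, -4.4, -0.1]
gripper_width: 0.496
```

Call:
drive_tool(slide=[[-0.2, 1.2, 0], [-0.3, 2.4, 0], [-0.5, 3.6, 0], [-0.7, 4.8, 0]], turn=[[0, 0, 0], [0, 0, 0], [0, 0, 0], [0, 0, 0]], gripper=[0.5, 0.5, 0.5, 0.5])

```text
t: 24.95
eef_pos: [0.4831, 0.1924, 0.0466]
tool_rot: [0.704, -0.051, 0.707, 0.045]
contact_force: [0.3, -4.8, -1.0]
gripper_width: 0.499
```

Run:
```python
from h import *
show()
c=cam('side');save(c,'s19',(280,190,400,320),5)
c=cam('top');save(c,'t19',(160,180,260,270),7)
```

```text
t 24.95 tcp [0.4831 0.1924 0.0466] x [-0.003 -0.009 -1.   ] z [ 0.991  0.136 -0.004] hold [0.4832 0.1926 0.0653] F [ 0.33 -4.8  -0.97] T [-1.04 -0.16 -0.05] w 0.499 q [-0.2   0.52 -0.38  2.04  0.32  0.65 -0.65]
```

View pics/s19.png

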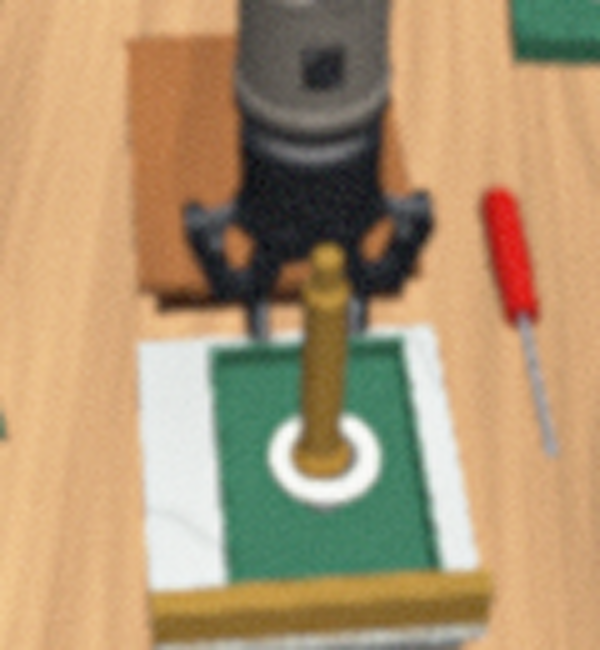

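View pics/t19.png

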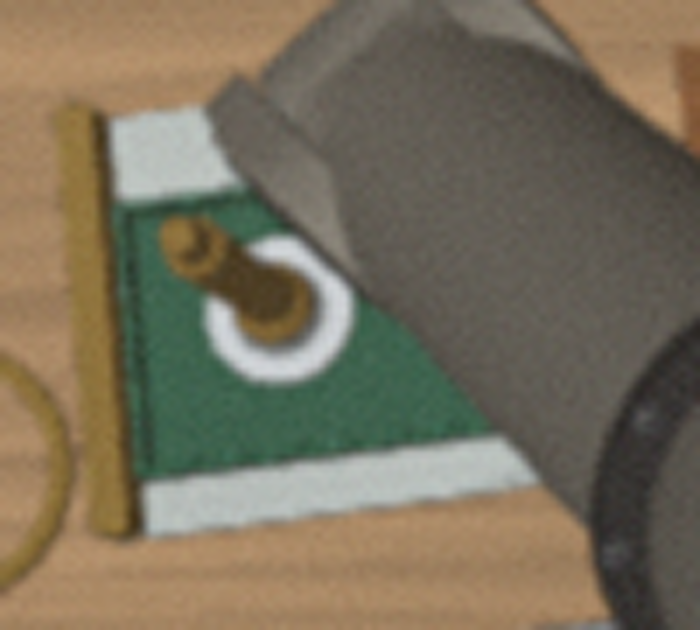

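Call:
drive_tool(slide=[[-0.1, 1, 0], [-0.3, 2, 0], [-0.4, 3, 0]], turn=[[0, 0, 0], [0, 0, 0], [0, 0, 0]], gripper=[0.5, 0.5, 0.5])

```text
t: 25.35
eef_pos: [0.4828, 0.1946, 0.0466]
tool_rot: [0.704, -0.051, 0.707, 0.045]
contact_force: [1.6, -9.1, 1.4]
gripper_width: 0.503
```

Call:
drive_tool(slide=[[-0.1, 1, 0], [-0.3, 2, 0], [-0.4, 3, 0]], turn=[[0, 0, 0], [0, 0, 0], [0, 0, 0]], gripper=[0.5, 0.5, 0.5])

```text
t: 25.65
eef_pos: [0.4827, 0.1946, 0.0466]
tool_rot: [0.704, -0.052, 0.707, 0.043]
contact_force: [1.5, -13.2, 3.8]
gripper_width: 0.499
```

Call:
drive_tool(slide=[[0, 0, 0], [0.2, -1, 0], [0.4, -3, 0], [1, -7, 0], [2, -13, 0], [3, -20, 0], [4, -28, 0], [5, -36, 5], [6, -42, 20], [6, -45, 40]], turn=[[0, 0, 0], [0, 0, 0], [0, 0, 0], [0, 0, 0], [0, 0, 0], [0, 0, 0], [0, 0, 0], [0, 0, 0], [0, 0, 0], [0, 0, 0]], gripper=[0.5, 0.5, 0.5, 0.5, 0.5, 0.5, 0.5, 0.5, 0.5, 0.5])

```text
t: 26.65
eef_pos: [0.4885, 0.1483, 0.0873]
tool_rot: [0.703, -0.052, 0.708, 0.042]
contact_force: [-0.2, -0.1, 0.7]
gripper_width: 0.499
```

Call:
drive_tool(slide=[[0, -3, 20], [0, -8, 50], [0, -15, 85], [0, -30, 120], [0, -60, 150], [0, -95, 175], [0, -130, 190], [0, -160, 200], [0, -180, 200], [0, -180, 200]], turn=[[0, 0, 0], [0, 0, 0], [0, 0, 0], [0, 0, 0], [0, 0, 0], [0, 0, 0], [0, 0, 0], [0, 0, 0], [0, 0, 0], [0, 0, 0]], gripper=[0.5, 0.5, 0.5, 0.5, 0.5, 0.5, 0.5, 0.5, 0.5, 0.5])

```text
t: 27.65
eef_pos: [0.4882, -0.0351, 0.2887]
tool_rot: [0.704, -0.051, 0.707, 0.04]
contact_force: [-0.9, -0.6, -0.0]
gripper_width: 0.501
```

Run:
```python
from h import *
from meas import *
np.set_printoptions(precision=4,suppress=True)
show()
s=cam('side');save(s,'s20',(280,190,400,320),5)
t=cam('top');save(t,'t20',(160,170,260,270),6);np.save('/tmp/t20',t,allow_pickle=True);np.save('/tmp/s20',s,allow_pickle=True)
k,m=blob(t,(170,165,262,265),(55,50,40),(95,255,255)); q=quad(k); X=np.array([onz(t,*p,.058) for p in q]); print(X[:,:2],X.mean(0)); d=X-np.roll(X,-1,0); print(np.degrees(np.arctan2(d[:,1],d[:,0])),np.linalg.norm(d,axis=1))
```

```text
t 27.65 tcp [ 0.4882 -0.0351  0.2887] x [-0.004 -0.016 -1.   ] z [ 0.992  0.127 -0.006] hold [ 0.4883 -0.0348  0.3074] F [-0.94 -0.55 -0.01] T [ 0.04 -0.04  0.  ] w 0.501 q [ 0.25  0.14 -0.35  1.89  0.07  1.12  0.  ]
[[0.5333 0.2137]
 [0.4294 0.1985]
 [0.4083 0.3546]
 [0.5127 0.3671]] [0.4709 0.2834 0.058 ]
[   8.3308  -82.269  -173.1804   97.6752] [0.105  0.1575 0.1052 0.1547]
```

View pics/s20.png

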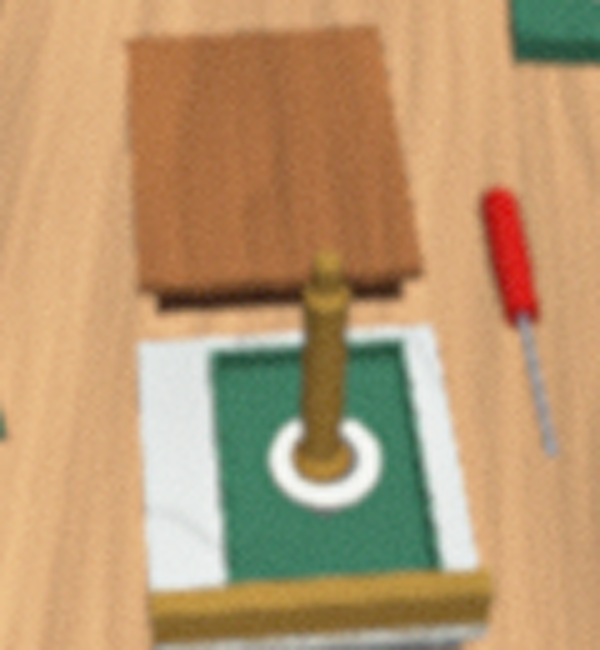

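View pics/t20.png

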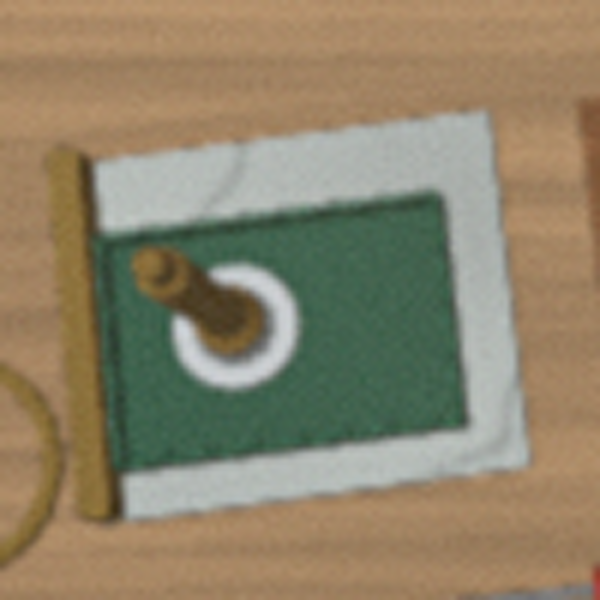

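Call:
drive_tool(slide=[[0, 0, 0], [0, 0, 0], [0, 0, 0], [0, 0, 0], [0, 0, 0]], turn=[[0, 0, 0], [0, 0, 0], [0, 0, 0], [0, 0, 0], [0, 0, 0]], gripper=[0.5, 0.5, 0.5, 0.5, 0.5])

```text
t: 28.25
eef_pos: [0.4882, -0.031, 0.2879]
tool_rot: [0.703, -0.052, 0.708, 0.042]
contact_force: [0.9, 0.1, -0.6]
gripper_width: 0.506
```

Run:
```python
from h import *
from meas import *
t=cam('top'); s=cam('side'); save(t,'t21',None,1.25); o=np.load('/tmp/t20.npy',allow_pickle=True).item()
print(np.abs(t['color'][160:270,160:260].astype(int)-o['color'][160:270,160:260]).mean())
k,m=blob(s,(325,238,368,300),(0,0,150),(180,60,255)); print('ring S',cv2.fitEllipse(k)[0])
k,m=blob(t,(184,208,214,238),(0,0,110),(180,60,255)); print('ring T',cv2.fitEllipse(cv2.convexHull(k))[0])
top=tri(t,(187,212.5),s,(345,241)); print('tip approx',top)
```

```text
2.517060606060606
ring S (344.6734619140625, 281.9286804199219)
ring T (198.9436492919922, 224.01712036132812)
tip approx (array([0.47359297, 0.29607943, 0.22719255]), np.float64(0.003499225997241388))
```

View pics/t21.png

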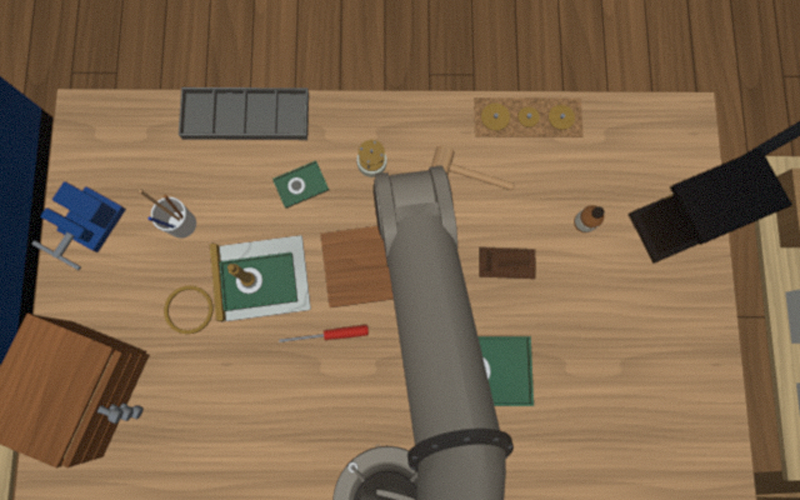

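The tray is against the stop and square to it, the pillar is standing, and the bystanders are where they were. Handing in.

Run:
```python
from station import bot
print(bot.hand_in())
```

```text
the job is handed in; nothing more can be done
None
```

The pillar now stands by itself on the seat of the middle-sized green tray. The tray rests against the brass stop on the marble stand. I handed the job in at about 28 s; no verdict is reported.

- **Placing:** I gripped the pillar near its top and turned it upright. I lowered it until the foot touched at about 80 mm height, felt roughly 14 N at most in the readings, eased off and let go. It stood free for over a second without moving.
- **Pushing:** I pushed the tray with two fingers on its rear rim at about 30 mm/s across the gap. The pillar stayed standing throughout. I stopped when the tray no longer advanced and the force reached 13 N. One reading during the crossing showed about 9 N upward on the fingers, but the tray did not lift or sag in any picture.
- **Last checks on the tray:** It is about 20.7 mm past the stand's centre along +y (20 mm means touching the stop), 9.5 mm off the middle line, and within about 0.5° of square.
- **Last checks on the pillar:** It stands still, roughly 2–4 mm from the seat's centre. I had no precise final tilt figure; the tip position agrees with upright to within a few mm.
- **Bystanders:** None looked moved in the last top view. Only the mallet's head was partly hidden by the arm.

The two camera views disagreed by 2–4 mm on most points, so the position figures carry that error.

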